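# Load a wax ring blank on the dividing fixture, zero it and hold it at the third stop

### The arm

A 7-joint arm with a two-finger parallel gripper is mounted at the origin on a cart in front of the work surface, level with it; the furniture and walls round the work are solid. World frame = base frame: x ahead of the robot, y to its left, z up, the work surface at z = 0. Lengths are in m, angles in rad, forces in N, time in s.
With the tool pointing down it reaches from about 0.4 to 0.85 m from the base axis. Payload 10.4 kg.
Tool frame: the origin (TCP) lies on the centre line of the jaws, within the pads' length; the fingertips stand 22 mm ahead of it and the grasp point (between the pads) lies 3 mm ahead of it; x points along the fingers, y is the direction in which the jaws open and shut, and the axes are right-handed (so a half turn about x gives the same grasp; the last joint's range is limited). The gripper opens to 87 mm and grips with 3 to 60 N. Pads are 19 mm wide; open, the fingers measure 117 mm over their backs; the gripper's body (75 mm by 190 mm) begins 51 mm behind the grasp point.
Start: joints at [-1.201, 0.332, -0.065, 1.46, 0.022, 1.35, -0.088], TCP at [0.239, 0.577, 0.245] pointing down, gripper open.
Joint ranges: [-2.6, 2.6], [-0.5, 2.12], [-1.47, 1.34], [0.16, 2.42], [-1.27, 4.41], [0.06, 2.06], [-2.6, 2.6]. Speed limits (rad/s): [2.22, 2.22, 2.79, 2.79, 3.14, 3.14, 3.14].

### API

Orientations are given as a unit quaternion [x, y, z, w].
In Python, from bench import * gives the robot as it stands.
- The arm moves only by the tool arm_command, never from a script. Its argument "targets" is one flat list of numbers, 7 for each row, row after row: the turn, a rotation vector about the tool's x, y, z in units of 45 degrees (1.0 is 45 degrees), then the shift along the tool's x, y, z in units of 25 mm (1.0 is 25 mm), then the opening, from 0 (shut) to 1 (fully open). In form: [wx, wy, wz, tx, ty, tz, fingers, wx, wy, wz, tx, ty, tz, fingers, ...]. A call has 1 to 12 rows; each row shifts and turns the pose as measured when the row begins, along the tool's axes as they then stand; what a row does not reach is not made up. A row lasts 1/12 s, in which the tool goes at most 41.7 mm and 7.16 degrees, less where a joint would pass 70% of its speed; a pose out of reach is approached as far as the arm can. A call with a number of a shift or a turn outside -1 to 1 is refused whole. A call with a gripper value outside its range is refused whole. The fingers move at their own pace and stop on an object; "newtons" is the grip in N (left out, the last holds). Time passes only in rows, so rows that do not move let the fingers close. It gives the time, the measured TCP pose, the force and the opening at its end, in the units of the state.
- read_state(): the state, without advancing time (a new reading comes with each control period).
- camera(name): name is "scene" or "top"; returns the picture (400x640x3 uint8, red, green, blue); there is no depth.
- calibration(name): a dict with "camera_matrix" (3x3 intrinsics, pixels), "D" ([k1, k2, p1, p2, k3] as OpenCV has them; the pictures are not rectified), "R" (3x3) and "t" (3): a world point X has camera coordinates R X + t. Camera axes: x right, y down, z forward; pixel columns grow to the right and rows downward; lengths in m; the calibration is good to about 2 mm. A picture is of the moment at which its call begins. calibration takes no time and is no camera call.
- close_job(): hands the job in, once; it reports no verdict.
The state is a dict: "time": time; "joint_positions": joint angles; "joint_vel": joint speeds; "joint_torque": joint torques, N m; "ee_pos": TCP position; "eef_rot": TCP orientation; "ft_force": force on the tool from outside, world axes, zero at the start; "torque": the same for the moment, N m; "width": finger opening in m.
Only numpy, scipy, OpenCV 4.12 (cv2) and the standard library are available. Lean on these libraries where they do the work, as an engineer would, in place of code of your own. Each camera call takes 0.05 s, during which the arm holds its last target.

### The job

The wax ring blank is to be drilled in the dividing fixture. Pick it up with a light grip - the wax marks easily - and lower it, without pressing or dropping it, over the fixture's arbor until it sits fully down on the shoulder, then let it go. Next grip the knurled wheel below it, turn it anticlockwise (seen from above) until it meets its zero stop, then clockwise, feeling for the clicks, to the third one, a sixth of a turn on, where the next stone seat is due: finish there, with the plunger resting in the third notch and the gripper still holding the wheel, so that it stays put for the drill; leave the other things on the bench where they are.

Things in the scene. Friction and masses are not known exactly. Their poses are not given: they have to be found in the camera images.
- ring_centre (a point): Centre, half-way up, of the loose ring blank of dull carving wax: a plain round band lying flat on the bench, 30 mm outside, 19.2 mm hole, 12 mm tall, 16 to 28 g. It dents: keep a finger's grip on it well under 25 N (5 to 10 N is ample) and never press it on the fixture with more than a few newtons.
- wax_ring: The same ring blank as a body; origin at the centre of its underside, z up its axis.
- arbor_seat (a point): Point of the fixture's upright spindle axis at the shoulder (25 mm across, 62 mm above the bench) on which the ring's underside rests. Fixed to the base; z up, x to the drill-guide post. A brass arbor rises 17 mm from it through the ring: 17.2 mm thick for 8 mm, then tapering to 8 mm at the tip. Clear below the ring's edge to the wheel top, 4 mm under the shoulder.
- guide_tip (a point): Nose of the 10 mm drill-guide tube, level with the seated ring, 30 mm from the spindle axis along the fixture's +x; behind it its post (15 x 21 mm, from 53 to 69 mm off the axis) rises to 84 mm above the bench. Keep the fingers to the fixture's +y and -y sides, within 45 degrees of them, and they pass it freely.
- wheel_centre (a point): On the spindle axis, half-way up the knurled round hand-wheel: 50 mm across, 23 mm tall (35 to 58 mm above the bench), under the ring's shoulder. Below it the scalloped dividing plate (78 mm across, top at 26 mm) with its stop dog, the stop peg and, at the fixture's -x side, the plunger housing (tops at 30 mm): keep fingertips above 31 mm. Turns with the wheel. The base measures 152 x 122 mm and is fast.
- index_wheel (a joint): Angle of the hand-wheel, rad, growing clockwise seen from above. 18 notches 0.349 (20 degrees) apart, notch 0 at reading 0; the zero stop blocks it at -0.02. It starts in notch 1, 2 or 3. The sprung ball pulls it to a notch, resists with up to 0.2 Nm for the first half of each step and snaps over half-way between. The third stop from zero is 1.047.
- tube_centre (a point): Bystander: centre of the loose wax tube from which the ring was sawn, standing on the bench, same 30 mm outside but 46 mm tall. Ring and tube may lie either side of the fixture.
- wax_tube: The same wax tube as a body, origin at the centre of its underside.
- loupe: Bystander: loose black eye loupe, a cone 34 mm across and 28 mm tall, origin under its centre.
- paste_pot: Bystander: loose low round pot with a tan lid, 65 mm across and 29 mm tall, origin under its centre.
- ring_clamp: Bystander: loose wooden ring clamp, 141 mm long, 31 mm wide, 23 mm tall, lying near the bench's front edge, origin under its centre.
- indexer: The dividing fixture as a whole, fast on the bench; origin on the spindle axis at bench level, x to the drill-guide post, z up.
Mind the look-alikes: they are no part of the job. What is shaped like the wax_ring but green or turquoise is not meant.

How it is judged:
On the way, in this order (a step that is already met when the one before it is completed fails the run):
1. the wax ring is lowered over the arbor onto the shoulder while still in the fingers (horizontal distance between ring_centre and arbor_seat below 0.003 m and z of ring_centre in the frame of arbor_seat between 0.003 and 0.009 m and contact force between the fingers and wax_ring above 0.2 N), for 0.1 s.
2. with the ring released on the arbor, the wheel is turned back to its zero stop in the fingers (horizontal distance between ring_centre and arbor_seat below 0.003 m and z of ring_centre in the frame of arbor_seat between 0.003 and 0.009 m and contact force between the fingers and wax_ring below 0.1 N and value of joint index_wheel below 0.09 rad and contact force between the fingers and index_wheel above 1 N), for 0.1 s.
At the end, for the whole second after the job is handed in: The wheel stands still in its third notch from zero (1.047 rad, within 0.09), gripped by the fingers with more than 2 N, and the wax ring sits on the arbor shoulder (within 3 mm in height and sideways), touched by nothing but the fixture (horizontal distance between ring_centre and arbor_seat below 0.003 m and z of ring_centre in the frame of arbor_seat between 0.003 and 0.009 m and value of joint index_wheel between 0.957 and 1.137 rad and velocity of joint index_wheel between -0.1 and 0.1 rad/s and contact force between the fingers and index_wheel above 2 N and contact force between the fingers and wax_ring below 0.1 N); the arm keeps its last pose, push and grip.
It fails at once if the wax ring is squeezed hard enough to mark it (contact force between the fingers and wax_ring above 50 N).
It fails at once if the wax ring is pressed or dropped hard on the fixture (contact force between wax_ring and indexer above 20 N).
It fails at once if a bystander is shifted by more than 30 mm (distance of any of wax_tube, loupe, paste_pot, ring_clamp from where it was at the start of the episode above 0.03 m).
It also fails if it takes over 61 s, if anything falls off the work surface, if the arm or the gripper's body presses on something with over 40 N, if the wrist force passes 120 N, or if a joint passes its speed limit or range.

## Working session

There is one attempt and no reset: what is moved stays moved. The work goes in short steps, Python scripts to look and compute and a tool call to move; the robot and the scene stay as the last step left them, time stands still between calls to the robot, and variables do not carry over. Pictures are saved under pics/ and viewed, and the job is handed in when it is done.

Besides the shell and the picture viewer there is one more tool, called after "Call:" as name(argument=value, ...) on one line, values as JSON. arm_command: Moves the arm, as the interface text tells. Shifts and turns lie within -1 to 1; 1 stands for 25 mm of shift or 45 degrees of turn. Its arguments: {"type":"object","properties":{"targets":{"type":"array","items":{"type":"number","minimum":-1,"maximum":1}},"newtons":{"type":"number"}},"required":["targets"]}

```bash
ls; mkdir -p pics
python3 - <<'E'
from bench import *
import cv2,json
for n in("scene","top"):
    im=camera(n); cv2.imwrite(f"pics/{n}0.png",im[:,:,::-1])
    c=calibration(n); print(n,{k:__import__('numpy').round(v,4).tolist() for k,v in c.items()})
print(read_state())
E
```

```text
pics
scene {'camera_matrix': [[513.0819, 0.0, 313.0199], [0.0, 513.0819, 202.7643], [0.0, 0.0, 1.0]], 'D': [-0.1579, 0.0, 0.0, 0.0, 0.0], 'R': [[0.5576, -0.8301, 0.0022], [-0.6125, -0.4132, -0.6739], [0.5603, 0.3744, -0.7388]], 't': [-0.3298, 0.3781, 0.7609]}
top {'camera_matrix': [[422.5959, 0.0, 320.2926], [0.0, 422.5959, 201.389], [0.0, 0.0, 1.0]], 'D': [-0.1028, 0.0, 0.0, 0.0, 0.0], 'R': [[-0.0254, -0.9997, -0.0072], [-0.9889, 0.0262, -0.1464], [0.1466, 0.0034, -0.9892]], 't': [0.0087, 0.5429, 1.0946]}
{'time': 0.1, 'joint_positions': array([-1.20061657,  0.33278342, -0.0647093 ,  1.46085916,  0.02159164,
        1.34991401, -0.08849788]), 'joint_vel': array([-0.00042205, -0.00151499,  0.00049414, -0.00092421,  0.00098744,
       -0.00138251, -0.00046834]), 'joint_torque': array([ 8.32441838e-04, -6.24537492e+01,  2.42613000e-02, -3.90721965e+01,
       -6.14178297e-02,  3.65470466e-02,  7.83342671e-05]), 'ee_pos': array([0.23909435, 0.57710724, 0.24384841]), 'eef_rot': array([ 0.13752487,  0.69358718, -0.13841076,  0.69344517]), 'ft_force': array([-0.49873347, -0.25082645,  0.09891439]), 'torque': array([-0.04361796,  0.05594814,  0.01654804]), 'width': 0.08737370794149985}
```

View pics/scene0.png

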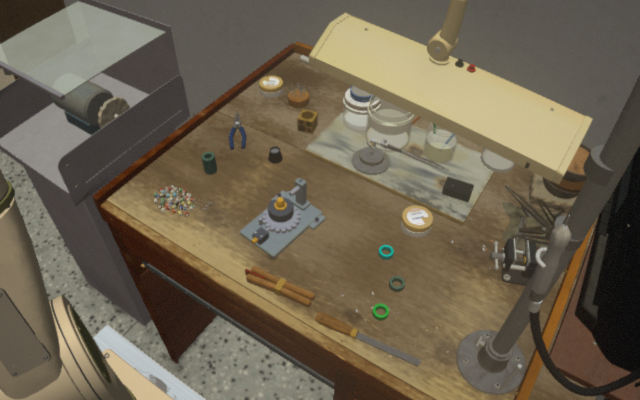

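View pics/top0.png

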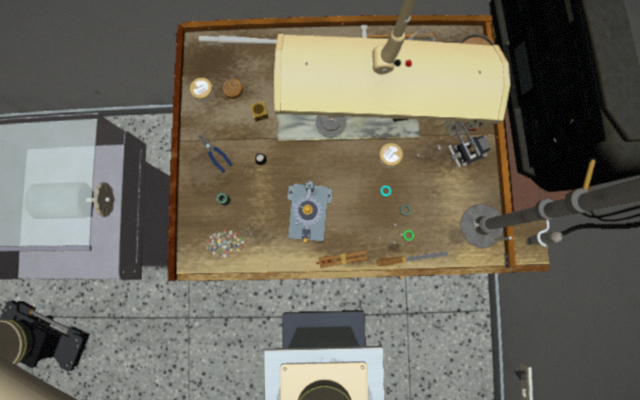

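Run:
```python
import cv2,numpy as np
a=cv2.imread("pics/scene0.png");b=cv2.imread("pics/top0.png")
def crop(im,x0,y0,w,h,s,n):
    c=cv2.resize(im[y0:y0+h,x0:x0+w],None,fx=s,fy=s,interpolation=cv2.INTER_CUBIC);cv2.imwrite(n,c)
crop(a,360,230,70,100,6,"pics/c1.png")
crop(b,370,175,60,75,8,"pics/c2.png")
crop(a,230,170,100,90,8-1,"pics/c3.png")
crop(b,275,170,70,80,7,"pics/c4.png")
```

```text
(no output)
```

View pics/c1.png

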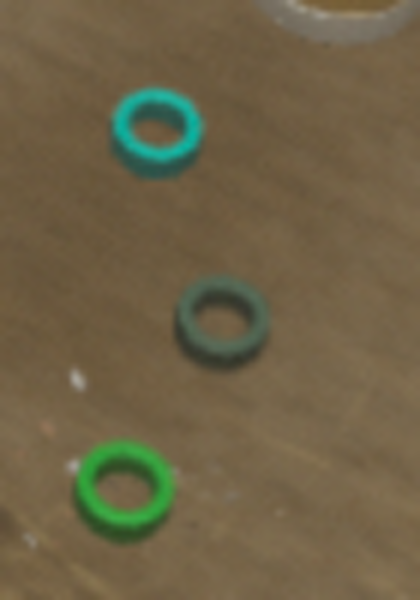

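View pics/c2.png

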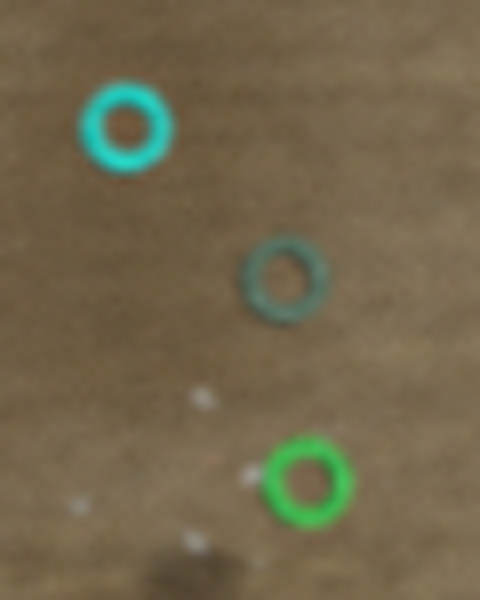

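View pics/c3.png

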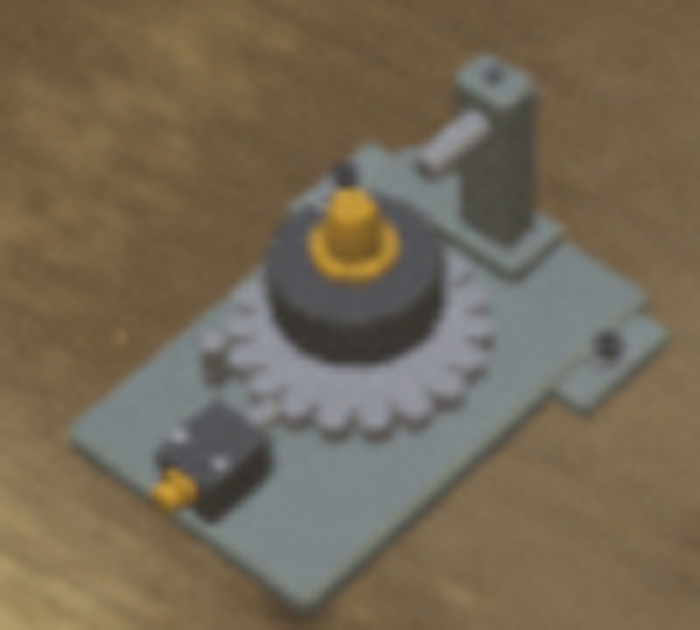

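View pics/c4.png

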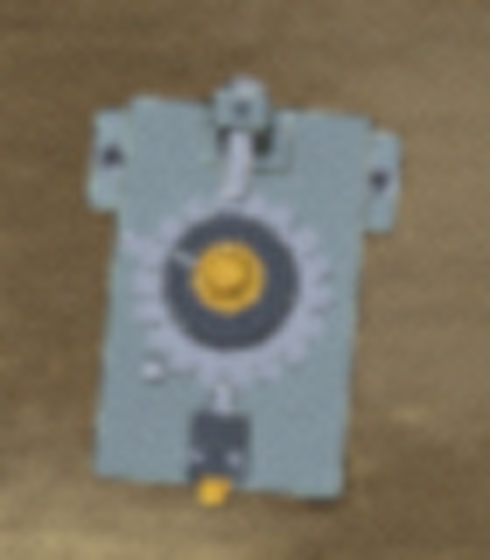

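```bash
cat > h.py <<'E'
from bench import *
import cv2,numpy as np
from scipy.optimize import least_squares
C={n:calibration(n) for n in("scene","top")}
def proj(n,X):
    c=C[n];r=cv2.Rodrigues(np.array(c["R"]))[0]
    return cv2.projectPoints(np.atleast_2d(np.array(X,float)),r,np.array(c["t"],float),np.array(c["camera_matrix"]),np.array(c["D"],float))[0][:,0]
def tri(ps,pt):
    f=lambda X:np.r_[proj("scene",X)[0]-ps,proj("top",X)[0]-pt]
    s=least_squares(f,[0.6,0,0.03]);return s.x,s.fun
def circ(c,r,n=72):
    t=np.linspace(0,2*np.pi,n);return np.c_[c[0]+r*np.cos(t),c[1]+r*np.sin(t),np.full(n,c[2])]
def overlay(n,im,x0,y0,w,h,s,curves,out):
    c=cv2.resize(im[y0:y0+h,x0:x0+w],None,fx=s,fy=s,interpolation=cv2.INTER_CUBIC)
    for P,col in curves:
        q=((proj(n,P)-[x0,y0]+.5)*s).astype(np.int32)
        cv2.polylines(c,[q.reshape(-1,1,2)],False,col,1)
    cv2.imwrite(out,c)
E
python3 - <<'E'
from h import *
for k,a,b in[("ring top",(396.6,282.6),(405.2,209.5)),("tip",(279.9,197.7),(307.1,208.4)),("shoulder",(280.1,204.3),(307.4,209.2)),("post",(300.5,181.3),(309.1,184.3))]:
    X,e=tri(a,b);print(k,X.round(4),e.round(2))
E
```

```text
ring top [ 0.5179 -0.2377  0.0146] [ 0.04 -0.01 -0.04  0.03]
tip [0.5186 0.0289 0.0866] [ 0.04 -0.01 -0.04  0.04]
shoulder [0.5187 0.0292 0.0673] [ 0.19 -0.03 -0.18  0.18]
post [0.5815 0.0232 0.0827] [ 0.32 -0.05 -0.3   0.29]
```

Run:
```python
from h import *
a=cv2.imread("pics/scene0.png");b=cv2.imread("pics/top0.png")
R=[.5182,-.2378];S=[.5188,.0290];yaw=np.radians(-6)
G=(0,255,0);M=(255,0,255);Y=(0,255,255)
rc=[(circ(R+[.012],.015),M),(circ(R+[0],.015),Y),(circ(R+[.012],.0096),M)]
def fx(x,y,z):
    return [S[0]+x*np.cos(yaw)-y*np.sin(yaw),S[1]+x*np.sin(yaw)+y*np.cos(yaw),z]
post=[fx(x,y,.084) for x,y in[(.053,-.0105),(.069,-.0105),(.069,.0105),(.053,.0105),(.053,-.0105)]]
fc=[(circ(S+[.062],.0125),M),(circ(S+[.079],.004),M),(circ(S+[.058],.025),Y),(circ(S+[.035],.025),G),(post,Y)]
overlay("scene",a,375,265,45,40,12,rc,"pics/o1.png")
overlay("top",b,385,190,40,40,12,rc,"pics/o2.png")
overlay("scene",a,230,170,100,90,7,fc,"pics/o3.png")
overlay("top",b,275,170,70,80,7,fc,"pics/o4.png")
i=[cv2.imread(f"pics/o{k}.png") for k in(1,2,3,4)]
def st(p,q,o):
    h=max(p.shape[0],q.shape[0]);f=lambda z:cv2.copyMakeBorder(z,0,h-z.shape[0],0,0,cv2.BORDER_CONSTANT)
    z=np.hstack([f(p),f(q)]);s=min(1,800/z.shape[1],600/z.shape[0]);cv2.imwrite(o,cv2.resize(z,None,fx=s,fy=s))
st(i[0],i[1],"pics/o12.png")
```

```text
(no output)
```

View pics/o12.png

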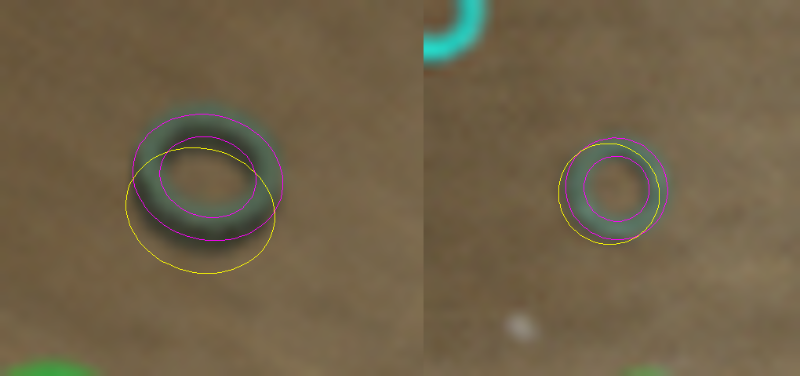

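View pics/o3.png

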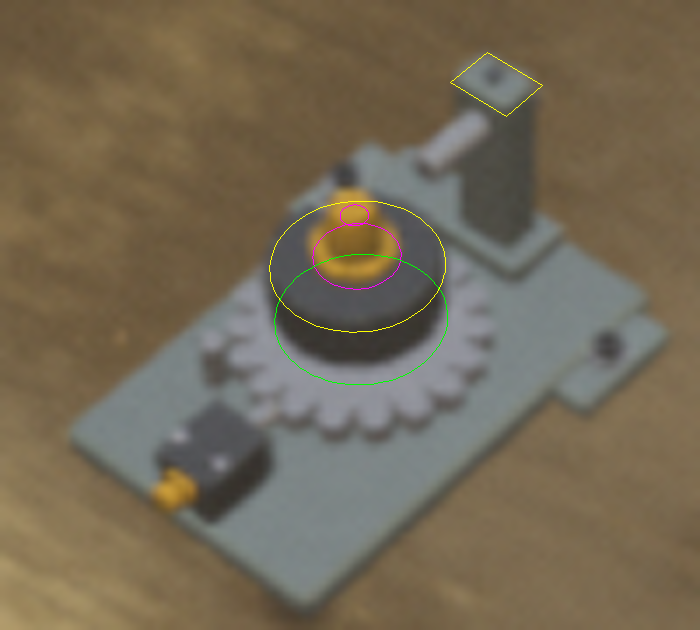

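View pics/o4.png

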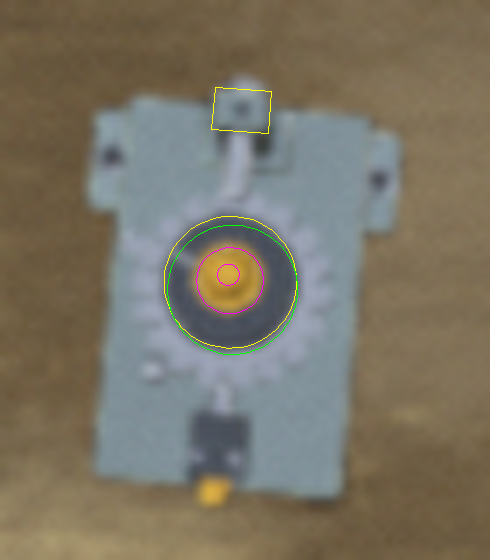

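```bash
cat >> h.py <<'E'
from scipy.spatial.transform import Rotation as Ro
def ang(): 
    s=read_state();R=Ro.from_quat(s["eef_rot"]).as_matrix();return s,R
E
python3 - <<'E'
from h import *
s,R=ang();print(R.round(3))
a=cv2.imread("pics/scene0.png")
cv2.imwrite("pics/c5.png",cv2.resize(a[225:265,240:300],None,fx=10,fy=10,interpolation=cv2.INTER_CUBIC)) if 0 else None
E
```

```text
[[-0.     0.383  0.924]
 [-0.001  0.924 -0.383]
 [-1.    -0.001  0.   ]]
```

Call:
arm_command(targets=[-0.122,0,0,0,-0.56,0.8,0.8,-0.122,0,0,0,-0.56,0.8,0.8,-0.122,0,0,0,-0.56,0.8,0.8,0,0,0,0,-1,0.8,0.8,0,0,0,0,-1,0.8,0.8,0,0,0,0,-1,0.8,0.8,0,0,0,0,-1,0.8,0.8,0,0,0,0,-1,0.8,0.8,0,0,0,0,-1,0.8,0.8,0,0,0,0,-1,0.8,0.8,0,0,0,0,-1,0.8,0.8,0,0,0,0,-1,0.8,0.8], newtons=8)

```text
time: 1.1
ee_pos: [0.4439, 0.2709, 0.238]
eef_rot: [0.025, 0.71, -0.029, 0.704]
ft_force: [0.4, 0.2, -0.1]
width: 0.0696
```

```bash
cat >> h.py <<'E'
def togo(p,yawdeg):
    s,R=ang();d=R.T@(np.array(p)-s["ee_pos"])/0.025
    y=np.radians(yawdeg);T=np.c_[[0,0,-1],[-np.sin(y),np.cos(y),0],[np.cos(y),np.sin(y),0]]
    w=Ro.from_matrix(R.T@T).as_rotvec(degrees=True)/45
    print("t",round(s["time"],2),"pos",s["ee_pos"].round(4),"yaw",round(np.degrees(np.arctan2(R[1,2],R[0,2])),2),"F",s["ft_force"].round(2),"M",s["torque"].round(2),"w",round(s["width"],4))
    print("turn",w.round(3),"shift",d.round(3))
E
python3 -c "
from h import *
togo([.518,-.238,.15],-6)"
```

```text
t 1.1 pos [0.4439 0.2709 0.238 ] yaw -4.37 F [ 0.35  0.23 -0.07] M [ 0.05 -0.06 -0.03] w 0.0696
turn [ 0.036 -0.011  0.009] shift [  3.619 -20.047   4.539]
```

Call:
arm_command(targets=[0.036,-0.011,0.009,0,-1,0.22,0.8,0,0,0,0,-1,0.22,0.8,0,0,0,0,-1,0.22,0.8,0,0,0,0,-1,0.22,0.8,0,0,0,0,-1,0.22,0.8,0,0,0,0,-1,0.22,0.8,0,0,0,0,-1,0.22,0.8,0,0,0,0,-1,0.22,0.8,0,0,0,0,-1,0.22,0.8,0,0,0,0,-1,0.22,0.8,0,0,0,0,-1,0.22,0.8,0,0,0,0,-1,0.22,0.8])

```text
time: 2.1
ee_pos: [0.4776, -0.053, 0.2353]
eef_rot: [0.039, 0.707, -0.04, 0.705]
ft_force: [1.3, 0.5, 0.1]
width: 0.0697
```

```bash
python3 -c "
from h import *
togo([.518,-.238,.10],-6)"
```

```text
t 2.1 pos [ 0.4776 -0.053   0.2353] yaw -6.34 F [1.28 0.5  0.07] M [ 0.03 -0.05 -0.04] w 0.0697
turn [-0.008 -0.004  0.002] shift [ 5.415 -7.165  2.443]
```

Call:
arm_command(targets=[-0.008,0,0,0.5,-1,0.3,0.8,0,0,0,0.6,-1,0.3,0.8,0,0,0,0.6,-1,0.3,0.8,0,0,0,0.6,-1,0.3,0.8,0,0,0,0.6,-0.8,0.3,0.8,0,0,0,0.6,-0.7,0.3,0.8,0,0,0,0.6,-0.5,0.25,0.8,0,0,0,0.6,-0.2,0.1,0.8,0,0,0,0,0,0,0.8])

```text
time: 2.85
ee_pos: [0.5132, -0.2276, 0.1124]
eef_rot: [0.038, 0.707, -0.04, 0.705]
ft_force: [-0.4, -0.1, -0.2]
width: 0.0699
```

Run:
```python
from h import *
togo([.518,-.238,.10],-6)
ims={n:camera(n)[:,:,::-1].copy() for n in C}
for n in ims: cv2.imwrite(f"pics/h1_{n}.png",ims[n])
togo([.518,-.238,.10],-6)
x=[]
for n in C:
    q=proj(n,read_state()["ee_pos"])[0];print(n,q);x.append(q)
def cr(im,q,w,h,s):
    x0=int(q[0]-w/2);y0=int(q[1]-h/2);print(x0,y0);return cv2.resize(im[y0:y0+h,x0:x0+w],None,fx=s,fy=s,interpolation=cv2.INTER_CUBIC)
cv2.imwrite("pics/h1c.png",np.hstack([cr(ims["scene"],x[0],100,120,4),cr(ims["top"],x[1],100,120,4)]))
```

```text
t 2.85 pos [ 0.5132 -0.2276  0.1124] yaw -6.35 F [-0.44 -0.05 -0.19] M [ 0.04  0.05 -0.01] w 0.0699
turn [-0.008 -0.003  0.004] shift [ 0.497 -0.389  0.239]
t 2.95 pos [ 0.5143 -0.2268  0.115 ] yaw -6.29 F [ 0.57 -0.01 -0.4 ] M [0.04 0.04 0.02] w 0.0698
turn [-0.007  0.001  0.004] shift [ 0.602 -0.429  0.196]
scene [397.43692603 248.7610213 ]
top [408.5678151  205.98243994]
347 188
358 145
```

View pics/h1c.png

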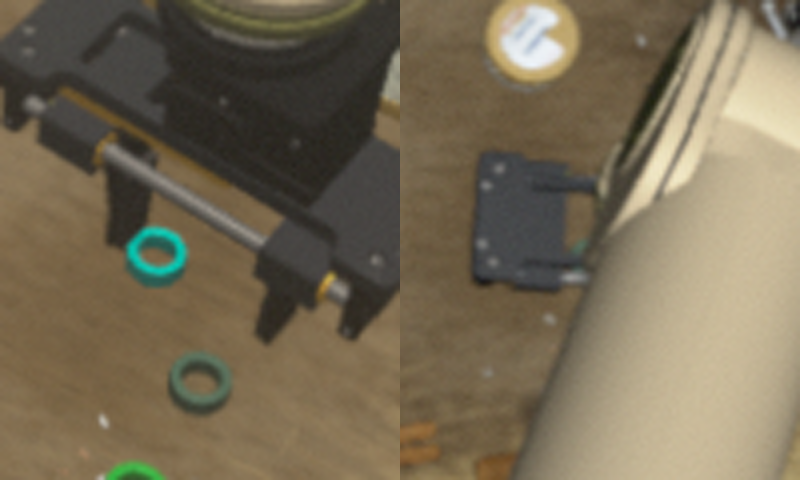

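```bash
cat >> h.py <<'E'
def fing():
    s,R=ang();o=s["ee_pos"];w=s["width"]/2;cs=[]
    for sg in(1,-1):
        P=[o+R@np.array([.022,sg*w,z]) for z in(-.0095,.0095)]
        Q=[o+R@np.array([-.02,sg*w,z]) for z in(-.0095,.0095)]
        P2=[o+R@np.array([.022,sg*(w+.0145),z]) for z in(.0095,-.0095)]
        cs.append((np.array([Q[0],P[0],P[1],Q[1]]),(255,0,255)));cs.append((np.array(P+P2+P[:1]),(0,255,255)))
    return cs
E
python3 - <<'E'
from h import *
togo([.518,-.238,.10],-6)
a=cv2.imread("pics/h1_scene.png");overlay("scene",a,360,210,80,90,8,fing(),"pics/h1o.png")
E
```

```text
t 2.95 pos [ 0.5143 -0.2268  0.115 ] yaw -6.29 F [ 0.57 -0.01 -0.4 ] M [0.04 0.04 0.02] w 0.0698
turn [-0.007  0.001  0.004] shift [ 0.602 -0.429  0.196]
```

View pics/h1o.png

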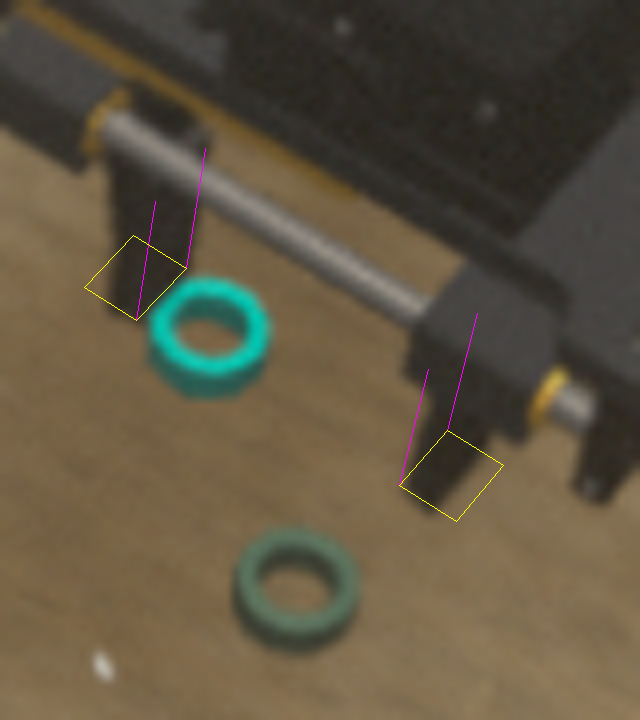

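Run:
```python
from h import *
def bp(n,p,z):
    return least_squares(lambda X:proj(n,[X[0],X[1],z])[0]-p,[.5,0]).x.round(4)
for k,z,a,b in[("ring top",.012,(396.6,282.6),(405.2,209.5)),("tip",.079,(279.9,197.7),(307.1,208.4)),("shoulder",.062,(280.1,204.3),(307.4,209.2))]:
    print(k,bp("scene",a,z),bp("top",b,z))
```

```text
ring top [ 0.5196 -0.2371] [ 0.5183 -0.2383]
tip [0.5241 0.0335] [0.5197 0.029 ]
shoulder [0.5222 0.0325] [0.5198 0.0289]
```

Run:
```python
from h import *
togo([.519,-.2377,.05],-6)
```

```text
t 2.95 pos [ 0.5143 -0.2268  0.115 ] yaw -6.29 F [ 0.57 -0.01 -0.4 ] M [0.04 0.04 0.02] w 0.0698
turn [-0.007  0.001  0.004] shift [ 2.602 -0.406  0.233]
```

Call:
arm_command(targets=[-0.007,0,0.004,0.4,-0.2,0.12,0.7,0,0,0,0.6,-0.13,0.08,0.7,0,0,0,0.6,-0.06,0.03,0.7,0,0,0,0.6,0,0,0.7,0,0,0,0.3,0,0,0.7,0,0,0,0,0,0,0.7])

```text
time: 3.45
ee_pos: [0.5233, -0.2332, 0.0546]
eef_rot: [0.036, 0.703, -0.034, 0.709]
ft_force: [0.0, -0.2, 0.5]
width: 0.061
```

Run:
```python
from h import *
a=camera("scene")[:,:,::-1].copy()
togo([.519,-.2377,.0255],-6)
overlay("scene",a,360,230,80,80,8,fing()+[(circ([.519,-.2377,.012],.015),(0,255,0))],"pics/h2o.png")
```

```text
t 3.5 pos [ 0.5235 -0.2333  0.0553] yaw -5.66 F [-0.32  0.56 -0.23] M [-0.01  0.02  0.08] w 0.0612
turn [ 0.008  0.012 -0.003] shift [ 1.19  -0.197 -0.174]
```

View pics/h2o.png

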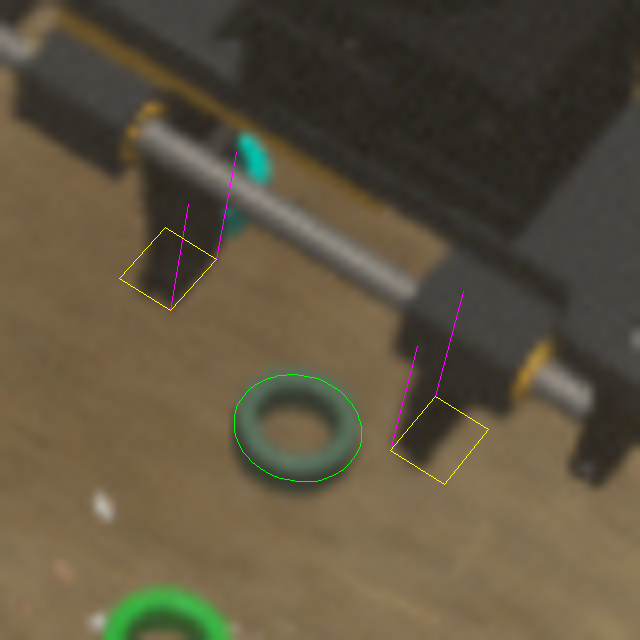

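Call:
arm_command(targets=[0.008,0.012,-0.003,0.3,-0.12,-0.1,0.6,0,0,0,0.3,-0.08,-0.07,0.6,0,0,0,0.3,0,0,0.6,0,0,0,0.2,0,0,0.6,0,0,0,0,0,0,0.6])

```text
time: 3.92
ee_pos: [0.5201, -0.238, 0.0278]
eef_rot: [0.037, 0.705, -0.037, 0.707]
ft_force: [-0.6, 0.4, 0.5]
width: 0.0521
```

Run:
```python
from h import *
togo([.519,-.2377,.0255],-6)
```

```text
t 3.92 pos [ 0.5201 -0.238   0.0278] yaw -6.01 F [-0.61  0.41  0.53] M [ 0.04  0.02 -0.  ] w 0.0521
turn [-0.     0.004  0.001] shift [ 0.091  0.008 -0.044]
```

Call:
arm_command(targets=[0,0.004,0,0.09,0,-0.04,0.45,0,0,0,0,0,0,0.36,0,0,0,0,0,0,0.3,0,0,0,0,0,0,0.2,0,0,0,0,0,0,0.2,0,0,0,0,0,0,0.2], newtons=7)

```text
time: 4.42
ee_pos: [0.5193, -0.2381, 0.0257]
eef_rot: [0.037, 0.706, -0.037, 0.706]
ft_force: [0.3, 0.2, -0.5]
width: 0.0296
```

Run:
```python
from h import *
togo([.519,-.2377,.0255],-6)
a=camera("scene")[:,:,::-1].copy()
overlay("scene",a,360,230,80,80,8,fing()+[(circ([.519,-.2377,.012],.015),(0,255,0))],"pics/h3o.png")
```

```text
t 4.42 pos [ 0.5193 -0.2381  0.0257] yaw -6.02 F [ 0.28  0.22 -0.5 ] M [-0.01  0.01 -0.01] w 0.0296
turn [-0.    -0.     0.001] shift [ 0.007  0.015 -0.012]
```

View pics/h3o.png

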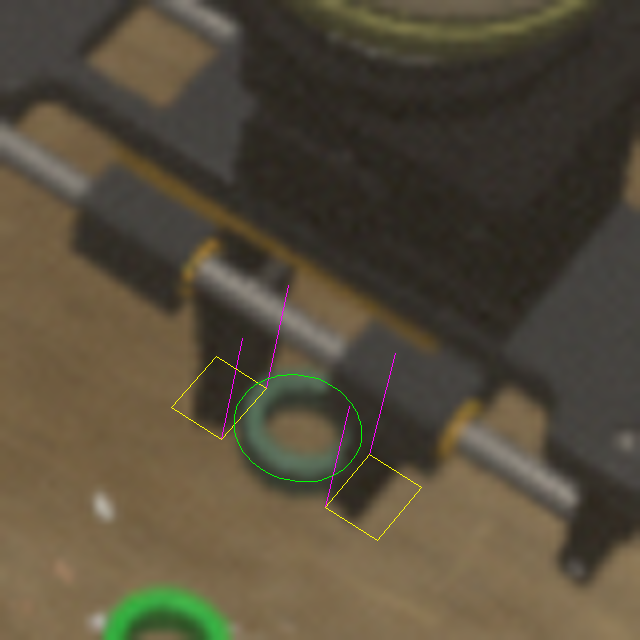

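Call:
arm_command(targets=[0,0,0,-0.3,0,0,0.2,0,0,0,-0.6,0,0,0.2,0,0,0,-0.8,0,0,0.2,0,0,0,-0.8,0,0,0.2,0,0,0,-0.8,0.3,-0.03,0.2,0,0,0,-0.5,0.6,-0.05,0.2,0,0,0,0,0.8,-0.1,0.2,0,0,0,0,0.8,-0.1,0.2,0,0,0,0,0.8,-0.1,0.2,0,0,0,0,0.8,-0.1,0.2,0,0,0,0,0.8,-0.1,0.2,0,0,0,0,0.8,-0.1,0.2])

```text
time: 5.47
ee_pos: [0.5173, -0.096, 0.1329]
eef_rot: [0.04, 0.704, -0.042, 0.708]
ft_force: [0.5, 0.7, 0.0]
width: 0.0294
```

Run:
```python
from h import *
togo([.521,.031,.125],-6)
```

```text
t 5.47 pos [ 0.5173 -0.096   0.1329] yaw -6.69 F [0.5  0.67 0.03] M [ 0.   -0.02  0.01] w 0.0294
turn [-0.015  0.008  0.003] shift [ 0.3    5.063 -0.446]
```

Call:
arm_command(targets=[-0.015,0.008,0.003,0,0.8,-0.09,0.2,0,0,0,0,0.8,-0.09,0.2,0,0,0,0,0.8,-0.09,0.2,0,0,0,0,0.8,-0.07,0.2,0,0,0,0.1,0.6,-0.05,0.2,0,0,0,0.1,0.3,-0.03,0.2,0,0,0,0.05,0.15,0,0.2,0,0,0,0,0,0,0.2])

```text
time: 6.13
ee_pos: [0.5184, 0.0198, 0.1317]
eef_rot: [0.036, 0.704, -0.035, 0.708]
ft_force: [0.0, -1.5, -0.1]
width: 0.0295
```

Run:
```python
from h import *
togo([.521,.031,.125],-6)
ims={n:camera(n)[:,:,::-1].copy() for n in C}
for n in ims: cv2.imwrite(f"pics/p1_{n}.png",ims[n])
togo([.521,.031,.125],-6)
overlay("scene",ims["scene"],230,130,100,110,7,fing(),"pics/p1o.png")
overlay("top",ims["top"],260,150,100,100,6,fing(),"pics/p1t.png")
```

```text
t 6.13 pos [0.5184 0.0198 0.1317] yaw -5.74 F [ 0.   -1.49 -0.09] M [ 0.02  0.02 -0.02] w 0.0295
turn [ 0.006  0.006 -0.003] shift [0.268 0.456 0.057]
t 6.23 pos [0.5184 0.0184 0.1317] yaw -5.84 F [ 0.01 -0.77 -0.62] M [0.01 0.07 0.  ] w 0.0298
turn [ 0.004  0.006 -0.003] shift [0.271 0.51  0.05 ]
```

View pics/p1o.png

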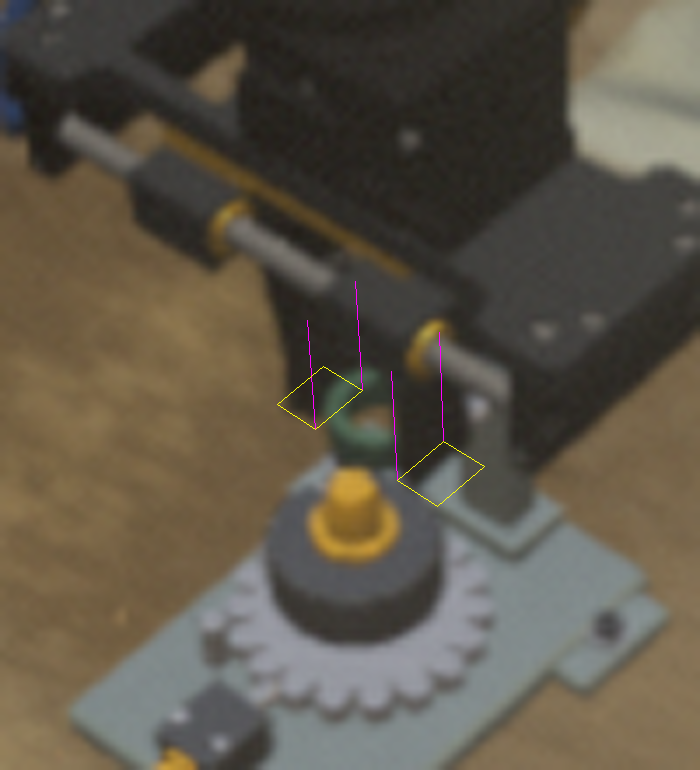

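View pics/p1t.png

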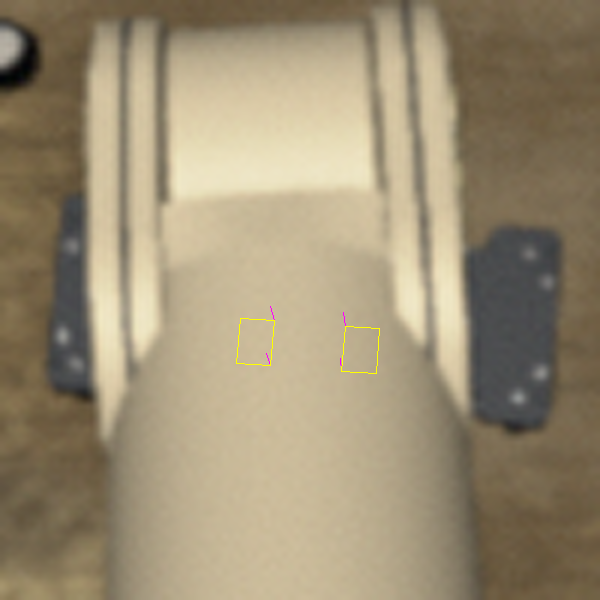

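Run:
```python
from h import *
for z in(.18,.19,.2): 
    s,R=ang();o=s["ee_pos"].copy();o[2]=z
    print(z,proj("top",o), [np.round(proj("top",o+R@np.array([0,sy*.095,sz*.0375]))[0]*6-[260*6,150*6]+3) for sy in(1,-1) for sz in(1,-1)])
print(proj("scene",[[.5197,.029,.079],[.5197,.029,.062]]))
```

```text
0.18 [[309.98270348 203.24468206]] [array([ 71., 211.]), array([ 53., 399.]), array([551., 246.]), array([539., 436.])]
0.19 [[309.84813732 202.63362192]] [array([ 68., 206.]), array([ 50., 396.]), array([553., 242.]), array([540., 433.])]
0.2 [[309.71083953 202.01013488]] [array([ 64., 201.]), array([ 46., 393.]), array([555., 237.]), array([542., 431.])]
[[280.39764627 199.99138444]
 [280.78126026 205.80078938]]
```

Run:
```python
from h import *
togo([.519,.030,.110],-6)
```

```text
t 6.23 pos [0.5184 0.0184 0.1317] yaw -5.84 F [ 0.01 -0.77 -0.62] M [0.01 0.07 0.  ] w 0.0298
turn [ 0.004  0.006 -0.003] shift [ 0.871  0.46  -0.028]
```

Call:
arm_command(targets=[0.004,0.006,-0.003,0.2,0.25,-0.02,0.2,0,0,0,0.3,0.15,0,0.2,0,0,0,0.25,0.06,0,0.2,0,0,0,0.1,0,0,0.2,0,0,0,0,0,0,0.2])

```text
time: 6.65
ee_pos: [0.5193, 0.0275, 0.1082]
eef_rot: [0.039, 0.706, -0.04, 0.706]
ft_force: [-0.6, 0.1, 0.4]
width: 0.0296
```

Run:
```python
from h import *
togo([.519,.030,.110],-6)
a=camera("scene")[:,:,::-1].copy();cv2.imwrite("pics/p2_scene.png",a)
togo([.519,.030,.110],-6)
overlay("scene",a,250,160,60,60,12,fing(),"pics/p2o.png")
overlay("scene",a,250,160,60,60,12,[],"pics/p2n.png")
```

```text
t 6.65 pos [0.5193 0.0275 0.1082] yaw -6.33 F [-0.6   0.12  0.36] M [ 0.   -0.03  0.01] w 0.0296
turn [-0.007 -0.     0.002] shift [-0.073  0.099 -0.021]
t 6.7 pos [0.5192 0.0274 0.1083] yaw -6.34 F [-0.09 -0.55 -0.43] M [ 0.04 -0.01  0.02] w 0.0296
turn [-0.007 -0.001  0.002] shift [-0.067  0.1   -0.021]
```

View pics/p2n.png

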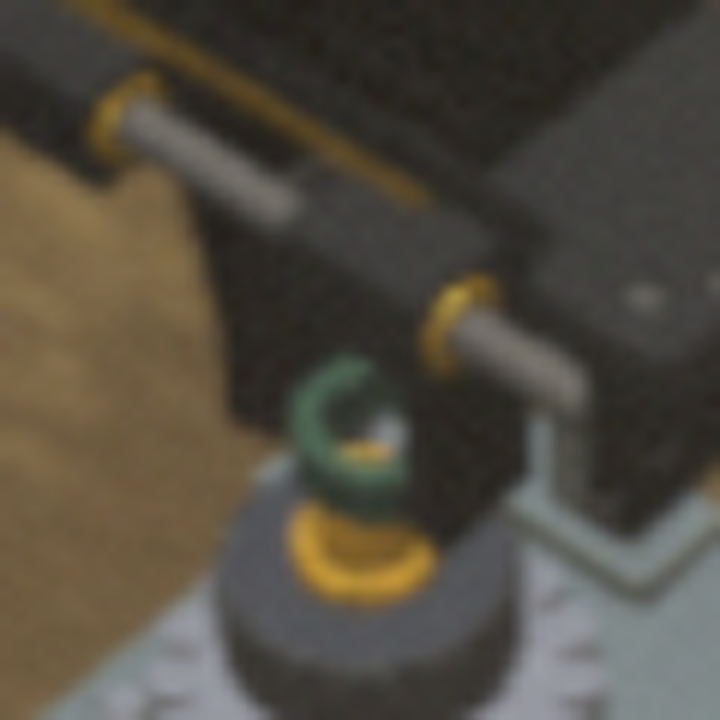

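View pics/p2o.png

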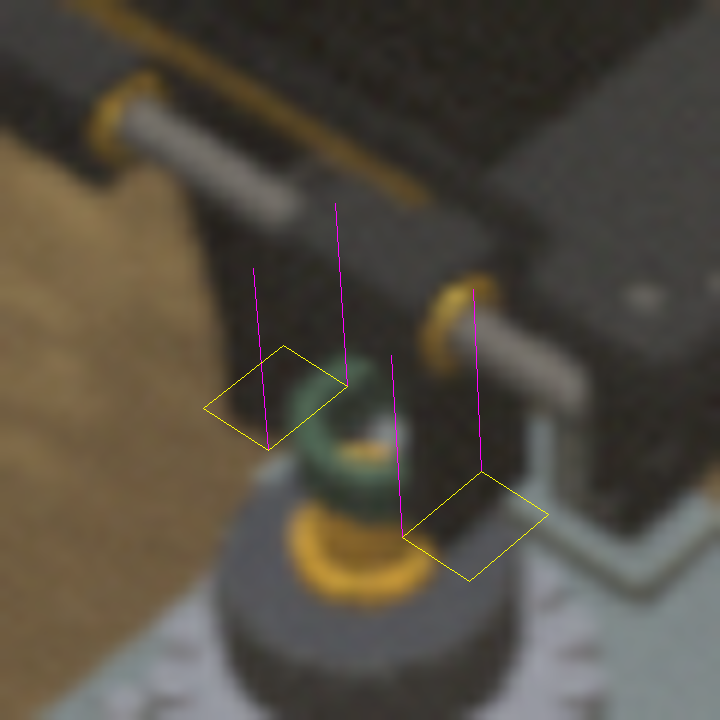

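```bash
cat > fit.py <<'E'
from h import *
def view(img,tcp,off,out,x0=262,y0=172,w=36,h=40,s=20,gain=1.6,extra=[]):
    a=np.clip(cv2.imread(img).astype(float)*gain,0,255).astype(np.uint8)
    c=cv2.resize(a[y0:y0+h,x0:x0+w],None,fx=s,fy=s,interpolation=cv2.INTER_CUBIC)
    b=tcp[2]-.0257
    def dr(P,o,col):
        q=((proj("scene",P)+o-[x0,y0]+.5)*s).astype(np.int32);cv2.polylines(c,[q.reshape(-1,1,2)],False,col,1)
    for z,r,col in((b+.012,.015,(255,0,255)),(b+.012,.0096,(255,0,255)),(b,.015,(0,255,255))): dr(circ([tcp[0],tcp[1],z],r),off,col)
    for P,o,col in extra: dr(P,o,col)
    cv2.imwrite(out,cv2.resize(c,None,fx=600/c.shape[0],fy=600/c.shape[0]))
E
python3 - <<'E'
from fit import *
S=[.5197,.029]
ex=[(circ(S+[z],r),np.array([-.4,-1.7]),(255,255,0)) for z,r in((.079,.004),(.062,.0125),(.062,.0086),(.058,.025))]
view("pics/p2_scene.png",[.5192,.0274,.1083],np.array([-.4,-1.7]),"pics/f1.png",extra=ex)
ex=[(P,np.array([-.4,-1.7]),c) for P,o,c in ex]
view("pics/scene0.png",[.5192,.0274,.5],np.array([-.4,-1.7]),"pics/f2.png",extra=ex,gain=1.2)
a=cv2.hconcat([cv2.imread("pics/f1.png")[:,:540],cv2.imread("pics/f2.png")[:,:540]]);cv2.imwrite("pics/f12.png",cv2.resize(a,None,fx=.74,fy=.74))
E
```

```text
(no output)
```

View pics/f1.png

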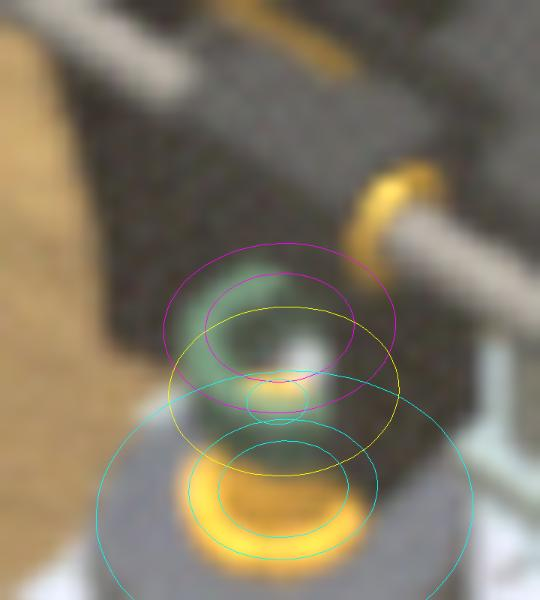

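View pics/f2.png

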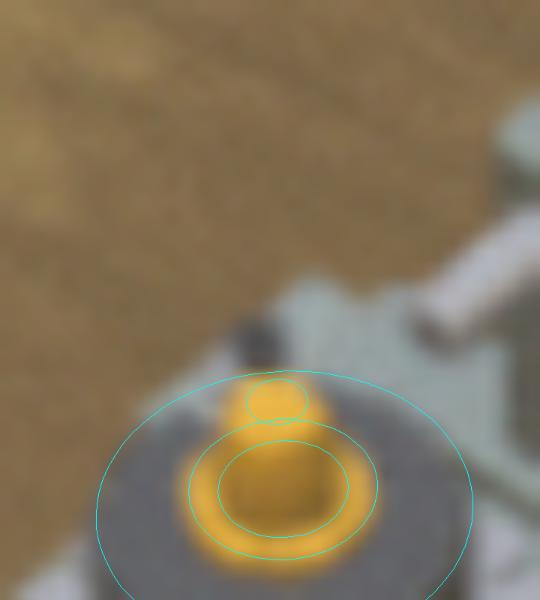

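```bash
cat > fit2.py <<'E'
from h import *
SS=8
def soft(polys_add,polys_sub,box):
    x0,y0,w,h=box;m=np.zeros((h*SS,w*SS),np.uint8)
    f=lambda q:((q-[x0,y0]+.5)*SS-.5)
    for P in polys_add: cv2.fillConvexPoly(m,np.round(cv2.convexHull(f(proj("scene",P)).astype(np.float32))*16).astype(np.int32),255,shift=4)
    for P in polys_sub: cv2.fillConvexPoly(m,np.round(cv2.convexHull(f(proj("scene",P)).astype(np.float32))*16).astype(np.int32),0,shift=4)
    m=cv2.GaussianBlur(m.astype(float)/255,(0,0),SS*.7)
    return cv2.resize(m,(w,h),interpolation=cv2.INTER_AREA)
def arb(xy):
    c=lambda z,r:circ([xy[0],xy[1],z],r)
    return [np.r_[c(.058,.0125),c(.062,.0125)],np.r_[c(.062,.0086),c(.070,.0086)],np.r_[c(.070,.0086),c(.079,.004)]]
def fit(obs,model,box,x0,mask=None):
    mask=np.ones_like(obs,bool) if mask is None else mask
    def f(x):
        m=model(x)[mask];A=np.c_[m,np.ones_like(m)];k=np.linalg.lstsq(A,obs[mask],rcond=None)[0];return A@k-obs[mask]
    best=None
    for r,n in((.008,9),(.002,9),(.0005,9)):
        g=np.linspace(-r,r,n);c=x0 if best is None else best[1]
        for dx in g:
            for dy in g:
                e=(f([c[0]+dx,c[1]+dy])**2).sum()
                if best is None or e<best[0]: best=(e,(c[0]+dx,c[1]+dy))
    return best[1],best[0]/(obs[mask].var()*mask.sum())
E
python3 - <<'E'
from fit2 import *
a=cv2.imread("pics/scene0.png").astype(float)
box=(268,190,25,26);x,y,w,h=box
o=(a[:,:,2]-a[:,:,0])[y:y+h,x:x+w]
print("arbor scene",fit(o,lambda p:soft(arb(p),[],box),box,[.521,.031]))
b=cv2.imread("pics/p2_scene.png").astype(float)
box=(270,186,24,22);x,y,w,h=box
g=(b[:,:,1]-b[:,:,2])
np.set_printoptions(linewidth=250)
print(g[y:y+h,x:x+w].astype(int))
E
```

```text
arbor scene ((np.float64(0.5231250000000001), np.float64(0.0335)), np.float64(0.19868645165761561))
[[ -6  -3  -4  -4  -5  -2   0  -2  -4  -1  -3  -3   1  -2  -3 -12 -21 -22 -13  -7  -7  -5  -4  -3]
 [ -3  -2  -5  -2  -3  -4  -2  -3  -5  -2  -4  -2  -5  -3  -7 -19 -24 -16  -6  -4  -5  -5  -4  -3]
 [ -4  -4  -4  -4  -3  -3  -2  -4  -2  -1  -3  -3  -2  -2  -7 -19 -22 -11  -4  -5  -4  -5  -5  -5]
 [ -3  -5  -3  -1  -4  -1  -3   4   6   6   1  -3   0  -4  -3 -17 -18 -15  -7  -5  -5  -3  -4  -4]
 [ -4  -5  -4  -7  -5  -1   4  13  19  18  12   3  -3  -2  -5 -10 -15 -16  -8  -3  -3  -5  -4  -5]
 [ -7  -6  -2  -5  -3   6  14  20  20  15  10   6   0  -1  -1  -5  -8  -7  -3  -1  -5  -4  -3  -4]
 [ -4  -3  -4  -4   6  17  19  18  12   8   6   4   5   1  -2  -3  -3  -3  -3  -2  -3  -2  -2  -2]
 [ -1  -4  -4  -1  13  21  18  11   5   4   4   6   5   3  -2  -3  -3  -5  -3  -3  -4  -2   0  -5]
 [ -5  -5  -4  -1  13  22  17   6   5   3   4   6   5   5  -3  -5  -5  -4  -3  -4   0  -1  -3  -2]
 [-11 -10  -6   0  13  22  18   9   3   5  -1   2   3   4  -3  -3  -2  -6  -4  -2  -5  -3  -2  -2]
 [-17 -14 
[... 478 characters left out ...]
1   6]
 [-11  -3   2   1   0  -5  -4   4   7   4   6   9   6   1  -2  -4  -5  -1  -2  -4  -2  -2   5   9]
 [ -4   1   2   1 -11 -24 -23 -12  -2   4   4   8   3  -1  -5  -4  -5  -6  -4  -6  -4  -3   2   6]
 [  1   2   1  -3 -25 -35 -33 -31 -26 -16  -7  -7  -6  -8  -4  -6  -2  -3  -3   0   1  -1   1   3]
 [  2   0   0  -7 -29 -40 -37 -34 -33 -30 -28 -28 -27 -25 -19 -12  -3  -4   1  -1   2   1   0   2]
 [ -1   2   0  -8 -28 -43 -38 -34 -33 -33 -32 -31 -28 -26 -30 -25 -11  -1   1   1   0   1  -1   5]
 [  2   0   0  -2 -25 -39 -42 -34 -32 -31 -33 -31 -30 -31 -35 -33 -18  -2   1   1   1   0   0   2]
 [  0  -1   1  -3 -17 -36 -43 -41 -37 -33 -33 -36 -40 -41 -39 -31 -14   0   1   0   1   0   1   1]]
```

```bash
cat >> fit2.py <<'E'
def ringfit(img,zb,x0,box,cmax,rmax):
    b=cv2.imread(img).astype(float);x,y,w,h=box
    o=np.clip((b[:,:,1]-b[:,:,2])[y:y+h,x:x+w],3,22)
    m=np.zeros((h,w),bool);m[:rmax,:cmax]=1
    def mod(p):
        top=soft([circ([p[0],p[1],zb+.012],.015)],[circ([p[0],p[1],zb+.012],.0096)],box)
        return top
    return fit(o,mod,box,x0,m)
E
python3 - <<'E'
from fit2 import *
for cm in(10,13,14):
  print(ringfit("pics/p2_scene.png",.1083-.0257,[.5197,.029],(270,186,24,22),cm,14))
a=cv2.imread("pics/scene0.png").astype(float)
for box in((270,192,21,22),(268,190,25,26)):
  x,y,w,h=box
  o=np.clip((a[:,:,2]-a[:,:,0])[y:y+h,x:x+w],45,120)
  print("arbor",fit(o,lambda p:soft(arb(p),[],box),box,[.521,.031]))
E
```

```text
((np.float64(0.5212000000000001), np.float64(0.026625000000000003)), np.float64(0.10615658090365218))
((np.float64(0.5208250000000001), np.float64(0.026500000000000003)), np.float64(0.2346877154394649))
((np.float64(0.5208250000000001), np.float64(0.026500000000000003)), np.float64(0.27976811426199744))
arbor ((np.float64(0.52325), np.float64(0.033625)), np.float64(0.13625798636833267))
arbor ((np.float64(0.52325), np.float64(0.033625)), np.float64(0.12567338230840533))
```

Run:
```python
from fit import *
z0=np.zeros(2)
S=[.52325,.0336]
ex=[(circ(S+[z],r),z0,(255,255,0)) for z,r in((.079,.004),(.070,.0086),(.062,.0125),(.062,.0086),(.058,.025))]
view("pics/p2_scene.png",[.521,.0266,.1083],z0,"pics/f1.png",extra=[])
view("pics/scene0.png",[.5192,.0274,.5],z0,"pics/f2.png",extra=ex,gain=1.2,y0=182)
a=cv2.hconcat([cv2.imread("pics/f1.png")[:,60:460],cv2.imread("pics/f2.png")[:,60:460]]);cv2.imwrite("pics/f12.png",a)
```

```text
(no output)
```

View pics/f12.png

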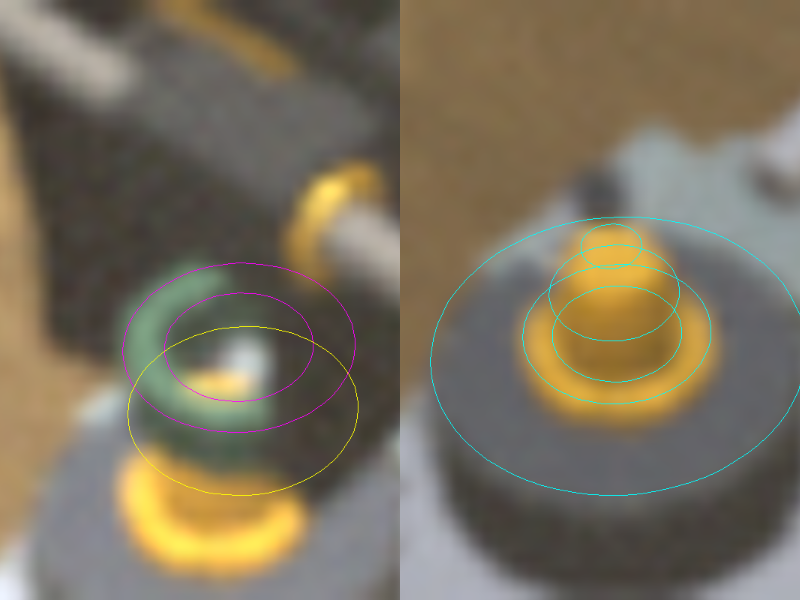

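Run:
```python
from h import *
a=cv2.imread("pics/scene0.png");b=cv2.imread("pics/top0.png")
t=lambda n,im,x0,y0,o,cs=[]:overlay(n,im,x0,y0,36,40,11,cs,o)
T=[.545,.235];
def bp(n,p,z): return least_squares(lambda X:proj(n,[X[0],X[1],z])[0]-p,[.5,0]).x
T=list(bp("top",(222.5,198.5),.046));print(T,bp("scene",(208.7,156.5),.046))
cs=[(circ(T+[z],.015),c) for z,c in((.046,(255,0,255)),(0,(0,255,255)))]
t("scene",a,190,140,"pics/t1.png",cs);t("top",b,205,180,"pics/t2.png",cs)
cv2.imwrite("pics/t12.png",cv2.hconcat([cv2.imread("pics/t1.png"),cv2.imread("pics/t2.png")]))
```

```text
[np.float64(0.5568714592230539), np.float64(0.25761596888094174)] [0.56015258 0.26008703]
```

View pics/t12.png

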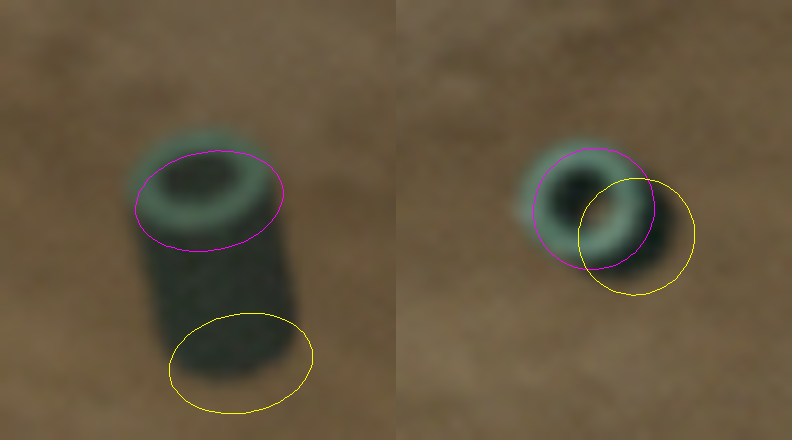

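Run:
```python
from h import *
togo([.5202,.032,.105],-6)
```

```text
t 6.7 pos [0.5192 0.0274 0.1083] yaw -6.34 F [-0.09 -0.55 -0.43] M [ 0.04 -0.01  0.02] w 0.0296
turn [-0.007 -0.001  0.002] shift [0.133 0.186 0.018]
```

Call:
arm_command(targets=[-0.007,0,0.002,0,0.12,0.01,0.2,0,0,0,0,0.07,0,0.2,0,0,0,0.05,0,0,0.2,0,0,0,0,0,0,0.2])

```text
time: 7.03
ee_pos: [0.5203, 0.0322, 0.1073]
eef_rot: [0.037, 0.706, -0.037, 0.706]
ft_force: [1.4, 0.1, -0.2]
width: 0.0297
```

Run:
```python
from h import *
togo([.5202,.032,.1],-6)
a=camera("scene")[:,:,::-1].copy();cv2.imwrite("pics/p3_scene.png",a)
overlay("scene",a,260,170,45,50,12,[],"pics/p3n.png")
```

```text
t 7.03 pos [0.5203 0.0322 0.1073] yaw -6.02 F [ 1.45  0.06 -0.23] M [ 0.05 -0.03  0.01] w 0.0297
turn [-0.  0. -0.] shift [ 0.292 -0.009 -0.004]
```

View pics/p3n.png

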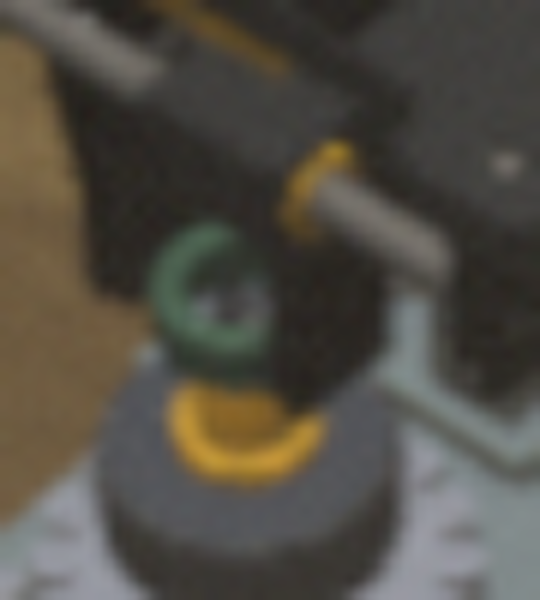

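Run:
```python
from fit2 import *
b=cv2.imread("pics/p3_scene.png").astype(float)
g=(b[:,:,1]-b[:,:,2]);np.set_printoptions(linewidth=250)
print(g[184:204,268:288].astype(int))
for cm in(10,13,14):
  print(ringfit("pics/p3_scene.png",.1073-.0257,[.522,.0315],(268,184,24,22),cm,16))
```

```text
[[ -3  -2  -3  -3  -3  -2  -2  -3  -5  -3  -2  -2  -3  -4  -3  -4 -17 -22 -21 -17]
 [ -5  -5  -2  -4  -1  -2  -3  -1  -3  -2  -1  -2  -2  -3   0  -7 -23 -27 -15  -7]
 [ -3  -3  -4  -4  -3  -4  -5  -5  -2  -4  -5  -2  -5  -2  -4  -8 -22 -22 -10  -5]
 [ -3  -5  -2  -1  -2  -3   0  -2   0  -2  -4  -4  -6  -5  -4 -15 -20 -14  -7  -3]
 [ -1  -3  -3  -2  -7  -4  -2   1   5   7   5   0  -3  -4  -6 -10 -17 -15  -9  -4]
 [ -3  -1  -3  -4  -5  -3   5  15  18  21  15   7   0  -4  -3  -7 -11 -14 -10  -5]
 [ -5  -5  -4  -5  -2   4  15  20  22  18  14   7   4   0  -2  -5  -8  -7  -6  -5]
 [ -5  -2  -4  -2   1  13  20  19  14  10   7   5   3   3   0  -3  -5  -3  -3  -3]
 [ -3  -3  -2  -3   7  16  21  17  10   5   4   2   5   5   0  -3  -3  -3  -3  -3]
 [ -6  -5  -4  -4   9  19  21  12   5   4   3   1   5   5   3  -3  -3   0  -6  -4]
 [-11 -10  -6  -4   8  19  21  15   4   2   1  -1   0   2  -2  -2  -3  -3  -5  -3]
 [-18 -17 -14 -11  -2  18  21  19   9   3   0  -2  -1   0  -2  -2  -4  -4  -3  -6]
 [-20 -20 -18 -17  -7  11  22  21  16   8   2  -1   2   1   2  -6  -4  -5  -5  -4]
 [-21 -20 -20 -17 -12   4  15  19  21  19  18  18  14  10   5  -1  -4  -5  -3  -4]
 [-20 -19 -19 -16  -5   3   7  13  16  18  20  20  17  13   5   0  -2  -3  -4  -5]
 [-21 -19 -17  -5   2   6   4   9   8   8  12  10  11   8   1  -3  -3  -4  -5  -4]
 [-18 -17 -15  -4   3   4   4   5   7   3   5   9   5   4  -1  -6  -2  -4  -5  -3]
 [-18 -16 -12  -2   1   2   1  -6  -5   0   2   6   4   0   1  -5  -5  -5  -3  -1]
 [-19 -14  -3   2   3   0 -13 -25 -25 -21 -16  -8 -12 -10  -7  -6  -2  -3  -4  -1]
 [-13  -6  -1   0   3  -3 -24 -35 -35 -33 -32 -30 -30 -29 -24 -15  -4  -4  -5   1]]
((np.float64(0.523), np.float64(0.031625)), np.float64(0.03161998985317619))
((np.float64(0.522875), np.float64(0.0315)), np.float64(0.13897090097809328))
((np.float64(0.522875), np.float64(0.0315)), np.float64(0.19205288619310001))
```

Call:
arm_command(targets=[0,0,0,0.12,0,0,0.2,0,0,0,0.12,0,0,0.2,0,0,0,0.04,0,0,0.2])

```text
time: 7.33
ee_pos: [0.5208, 0.0322, 0.1004]
eef_rot: [0.037, 0.706, -0.037, 0.707]
ft_force: [-0.0, -0.4, 0.0]
width: 0.0297
```

Run:
```python
from h import *
togo([.5202,.032,.1],-6)
a=camera("scene")[:,:,::-1].copy();cv2.imwrite("pics/p4_scene.png",a)
togo([.5202,.032,.1],-6)
overlay("scene",a,260,170,45,50,12,[],"pics/p4n.png")
```

```text
t 7.33 pos [0.5208 0.0322 0.1004] yaw -6.02 F [-0.04 -0.4   0.04] M [-0.01  0.03 -0.  ] w 0.0297
turn [-0.001  0.002 -0.001] shift [ 0.016 -0.011 -0.023]
t 7.38 pos [0.5206 0.0322 0.1003] yaw -6.02 F [-0.42  1.2  -0.42] M [ 0.04  0.01 -0.03] w 0.0293
turn [-0.     0.001 -0.001] shift [ 0.011 -0.011 -0.017]
```

View pics/p4n.png

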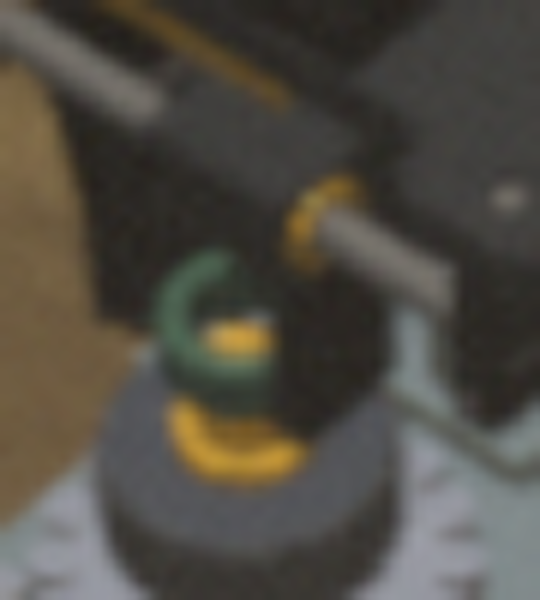

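Run:
```python
from fit2 import *
for cm in(10,12,13):
  for z in(.1003,):
    print(ringfit("pics/p4_scene.png",z-.0257,[.522,.0315],(268,186,24,22),cm,15))
```

```text
((np.float64(0.523), np.float64(0.03175)), np.float64(0.06924556800778027))
((np.float64(0.5227499999999999), np.float64(0.031625)), np.float64(0.12686208596594906))
((np.float64(0.5225), np.float64(0.0315)), np.float64(0.18172946656912126))
```

Call:
arm_command(targets=[0,0,0,0,0.06,0.02,0.2,0,0,0,0.06,0,0,0.2,0,0,0,0.06,0,0,0.2,0,0,0,0,0,0,0.2])

```text
time: 7.72
ee_pos: [0.5212, 0.0336, 0.0969]
eef_rot: [0.037, 0.706, -0.037, 0.706]
ft_force: [-1.2, -1.2, -0.3]
width: 0.0292
```

Run:
```python
from fit2 import *
togo([.521,.034,.0965],-6)
a=camera("scene")[:,:,::-1].copy();cv2.imwrite("pics/p5_scene.png",a)
togo([.521,.034,.0965],-6)
overlay("scene",a,260,170,45,50,12,[],"pics/p5n.png")
z=read_state()["ee_pos"][2]
for cm in(10,12,13):
    print(ringfit("pics/p5_scene.png",z-.0257,[.522,.0325],(268,186,24,22),cm,16))
```

```text
t 7.72 pos [0.5212 0.0336 0.0969] yaw -6.04 F [-1.24 -1.21 -0.28] M [-0.05  0.23 -0.03] w 0.0292
turn [-0.001  0.001 -0.001] shift [ 0.015  0.017 -0.011]
t 7.77 pos [0.5212 0.0336 0.097 ] yaw -6.04 F [-1.23  0.02  0.61] M [-0.    0.2   0.01] w 0.0295
turn [-0.001  0.001 -0.001] shift [ 0.019  0.016 -0.011]
((np.float64(0.5235000000000001), np.float64(0.033)), np.float64(0.0884371728775168))
((np.float64(0.5231250000000001), np.float64(0.03275)), np.float64(0.18311501157985688))
((np.float64(0.5231250000000001), np.float64(0.03275)), np.float64(0.23289370802113768))
```

View pics/p5n.png

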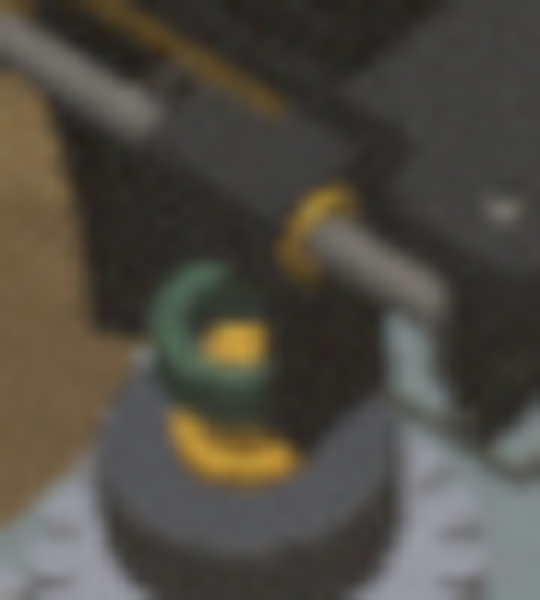

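Call:
arm_command(targets=[0,0,0,0,0.01,-0.08,0.2,0,0,0,0,0,0,0.2,0,0,0,0,0,0,0.2])

```text
time: 8.02
ee_pos: [0.5192, 0.0341, 0.097]
eef_rot: [0.037, 0.706, -0.037, 0.706]
ft_force: [-0.6, 0.1, 0.4]
width: 0.0301
```

Run:
```python
from fit2 import *
togo([.5195,.034,.0955],-6)
a=camera("scene")[:,:,::-1].copy();cv2.imwrite("pics/p6_scene.png",a)
togo([.5195,.034,.0955],-6)
z=read_state()["ee_pos"][2]
for cm in(10,12,13):
    print(ringfit("pics/p6_scene.png",z-.0257,[.522,.0325],(268,186,24,22),cm,16))
```

```text
t 8.02 pos [0.5192 0.0341 0.097 ] yaw -6.04 F [-0.55  0.05  0.37] M [-0.   -0.01 -0.01] w 0.0301
turn [-0.001  0.001 -0.001] shift [ 0.061 -0.001  0.012]
t 8.07 pos [0.5192 0.034  0.097 ] yaw -6.05 F [ 0.24 -0.31  0.18] M [ 0.    0.   -0.04] w 0.0297
turn [-0.001  0.001 -0.001] shift [ 0.061 -0.     0.012]
((np.float64(0.5212500000000001), np.float64(0.0335)), np.float64(0.08960523695515331))
((np.float64(0.521), np.float64(0.033375)), np.float64(0.1936132598483366))
((np.float64(0.521), np.float64(0.033375)), np.float64(0.25395562555434725))
```

Call:
arm_command(targets=[0,0,0,0.05,0,0,0.2,0,0,0,0.03,0,0,0.2,0,0,0,0,0,0,0.2])

```text
time: 8.32
ee_pos: [0.5195, 0.0337, 0.0952]
eef_rot: [0.037, 0.706, -0.037, 0.707]
ft_force: [-0.3, -0.6, 1.3]
width: 0.0295
```

Run:
```python
from fit2 import *
togo([.5195,.034,.093],-6)
```

```text
t 8.32 pos [0.5195 0.0337 0.0952] yaw -6.06 F [-0.32 -0.56  1.31] M [-0.12  0.06 -0.07] w 0.0295
turn [-0.001  0.002 -0.001] shift [ 0.088  0.011 -0.001]
```

Call:
arm_command(targets=[0,0,0,0,-0.04,-0.02,0.2,0,0,0,0,0,0,0.2,0,0,0,0,0,0,0.2])

```text
time: 8.57
ee_pos: [0.5188, 0.0329, 0.095]
eef_rot: [0.038, 0.706, -0.037, 0.707]
ft_force: [0.0, 0.6, -0.3]
width: 0.0296
```

Run:
```python
from fit2 import *
togo([.519,.0327,.093],-6)
```

```text
t 8.57 pos [0.5188 0.0329 0.095 ] yaw -6.05 F [ 0.01  0.64 -0.28] M [0.02 0.05 0.06] w 0.0296
turn [-0.001  0.002 -0.001] shift [ 0.081 -0.006  0.009]
```

Call:
arm_command(targets=[0,0,0,0.03,-0.02,0,0.2,0,0,0,0.04,0,0,0.2,0,0,0,0,0,0,0.2])

```text
time: 8.82
ee_pos: [0.5186, 0.0325, 0.0931]
eef_rot: [0.038, 0.706, -0.037, 0.707]
ft_force: [0.8, -0.6, 0.4]
width: 0.0292
```

Run:
```python
from fit2 import *
togo([.519,.0322,.091],-6)
for i in range(2): camera("top");togo([.519,.0322,.091],-6)
```

```text
t 8.82 pos [0.5186 0.0325 0.0931] yaw -6.05 F [ 0.8  -0.61  0.38] M [ 0.03  0.02 -0.01] w 0.0292
turn [-0.001  0.002 -0.001] shift [ 0.082 -0.01   0.015]
t 8.87 pos [0.5187 0.0325 0.0931] yaw -6.05 F [ 0.18 -0.38  0.55] M [ 0.02  0.01 -0.02] w 0.0298
turn [-0.001  0.002 -0.001] shift [ 0.085 -0.01   0.013]
t 8.92 pos [0.5187 0.0325 0.0932] yaw -6.05 F [-0.41 -0.19  0.18] M [-0.    0.01  0.03] w 0.0297
turn [-0.001  0.002 -0.001] shift [ 0.088 -0.01   0.012]
```

Call:
arm_command(targets=[0,0,0,0.05,0,0,0.2,0,0,0,0.06,0,0,0.2,0,0,0,0,0,0,0.2])

```text
time: 9.17
ee_pos: [0.5188, 0.0325, 0.0902]
eef_rot: [0.038, 0.706, -0.037, 0.707]
ft_force: [0.1, -0.2, 0.2]
width: 0.0298
```

Run:
```python
from fit2 import *
togo([.519,.0322,.088],-6)
```

```text
t 9.17 pos [0.5188 0.0325 0.0902] yaw -6.04 F [ 0.12 -0.18  0.2 ] M [0.   0.01 0.04] w 0.0298
turn [-0.001  0.002 -0.001] shift [ 0.089 -0.012  0.009]
```

Call:
arm_command(targets=[0,0,0,0.04,0,0,0.2,0,0,0,0.04,0,0,0.2,0,0,0,0,0,0,0.2])

```text
time: 9.42
ee_pos: [0.5187, 0.0326, 0.0879]
eef_rot: [0.038, 0.706, -0.037, 0.707]
ft_force: [-0.7, 0.1, -0.9]
width: 0.0297
```

Run:
```python
from fit2 import *
togo([.519,.0322,.088],-6)
```

```text
t 9.42 pos [0.5187 0.0326 0.0879] yaw -6.04 F [-0.73  0.11 -0.88] M [-0.01  0.05 -0.04] w 0.0297
turn [-0.001  0.002 -0.001] shift [-0.003 -0.013  0.012]
```

Call:
arm_command(targets=[0,0,0,0.02,0,0,0.2,0,0,0,0,0,0,0.2,0,0,0,0,0,0,0.2])

```text
time: 9.67
ee_pos: [0.5188, 0.0325, 0.0874]
eef_rot: [0.038, 0.706, -0.037, 0.707]
ft_force: [0.2, -0.8, -0.3]
width: 0.0298
```

Run:
```python
from fit2 import *
togo([.519,.0322,.088],-6)
a=camera("scene")[:,:,::-1].copy();cv2.imwrite("pics/p7_scene.png",a)
togo([.5195,.034,.088],-6)
overlay("scene",a,260,170,45,50,12,[],"pics/p7n.png")
```

```text
t 9.67 pos [0.5188 0.0325 0.0874] yaw -6.04 F [ 0.25 -0.83 -0.25] M [-0.02  0.    0.04] w 0.0298
turn [-0.001  0.002 -0.001] shift [-0.026 -0.013  0.008]
t 9.72 pos [0.5188 0.0325 0.0874] yaw -6.04 F [-0.08 -0.13 -0.44] M [-0.   -0.01 -0.  ] w 0.0296
turn [-0.001  0.002 -0.001] shift [-0.026  0.062  0.021]
```

View pics/p7n.png

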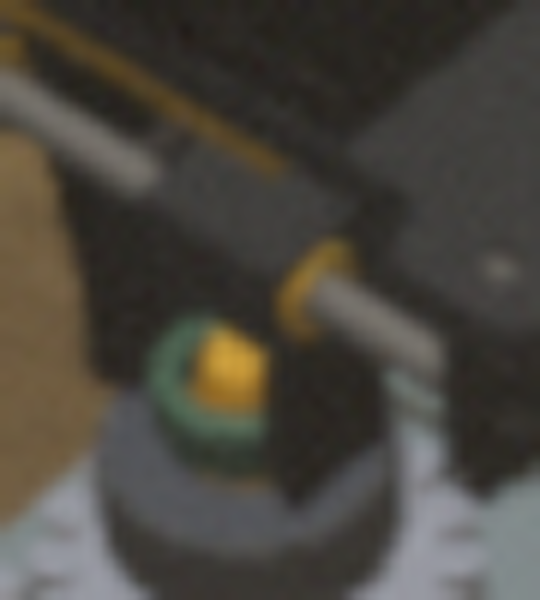

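Call:
arm_command(targets=[0,0,0,0.025,0,0,0.2,0,0,0,0,0,0,0.2])

```text
time: 9.88
ee_pos: [0.5189, 0.0326, 0.0873]
eef_rot: [0.038, 0.706, -0.037, 0.707]
ft_force: [-0.9, 0.5, 0.6]
width: 0.0295
```

Run:
```python
from fit2 import *
togo([.519,.0322,.086],-6)
```

```text
t 9.88 pos [0.5189 0.0326 0.0873] yaw -6.04 F [-0.94  0.51  0.65] M [ 0.03  0.19 -0.02] w 0.0295
turn [-0.001  0.002 -0.001] shift [ 0.052 -0.015  0.004]
```

Call:
arm_command(targets=[0,0,0,0.02,0,0,0.2,0,0,0,0,0,0,0.2])

```text
time: 10.05
ee_pos: [0.519, 0.0325, 0.0873]
eef_rot: [0.038, 0.705, -0.037, 0.707]
ft_force: [-2.0, 0.3, 1.7]
width: 0.0297
```

Run:
```python
from fit2 import *
for i in range(3): togo([.519,.0322,.086],-6);camera("top")
```

```text
t 10.05 pos [0.519  0.0325 0.0873] yaw -6.05 F [-1.97  0.26  1.75] M [-0.    0.3  -0.01] w 0.0297
turn [-0.001  0.002 -0.002] shift [ 0.051 -0.014  0.   ]
t 10.1 pos [0.519  0.0326 0.0872] yaw -6.05 F [-1.1   0.29  2.96] M [-0.07  0.36 -0.01] w 0.0298
turn [-0.001  0.002 -0.002] shift [ 0.049 -0.014  0.   ]
t 10.15 pos [0.519  0.0326 0.0872] yaw -6.05 F [-1.08 -0.04  3.43] M [-0.02  0.4   0.  ] w 0.0296
turn [-0.001  0.002 -0.002] shift [ 0.048 -0.014 -0.   ]
```

Call:
arm_command(targets=[0,0,0,-0.01,0,-0.01,0.2,0,0,0,0,0,0,0.36,0,0,0,0,0,0,0.4,0,0,0,0,0,0,0.45,0,0,0,0,0,0,0.5,0,0,0,0,0,0,0.55])

```text
time: 10.7
ee_pos: [0.5188, 0.0326, 0.0868]
eef_rot: [0.038, 0.705, -0.037, 0.707]
ft_force: [-0.4, 0.1, -0.2]
width: 0.0438
```

Run:
```python
from fit2 import *
togo([.519,.0322,.086],-6)
a=camera("scene")[:,:,::-1].copy();cv2.imwrite("pics/p8_scene.png",a)
togo([.519,.0322,.088],-6)
overlay("scene",a,255,165,50,55,11,[],"pics/p8n.png")
```

```text
t 10.7 pos [0.5188 0.0326 0.0868] yaw -6.04 F [-0.35  0.06 -0.25] M [ 0.07  0.02 -0.01] w 0.0438
turn [-0.001  0.003 -0.001] shift [ 0.033 -0.016  0.009]
t 10.75 pos [0.5188 0.0326 0.0868] yaw -6.04 F [-0.48 -0.68  0.19] M [ 0.08  0.01 -0.02] w 0.0453
turn [-0.001  0.003 -0.001] shift [-0.048 -0.017  0.011]
```

View pics/p8n.png

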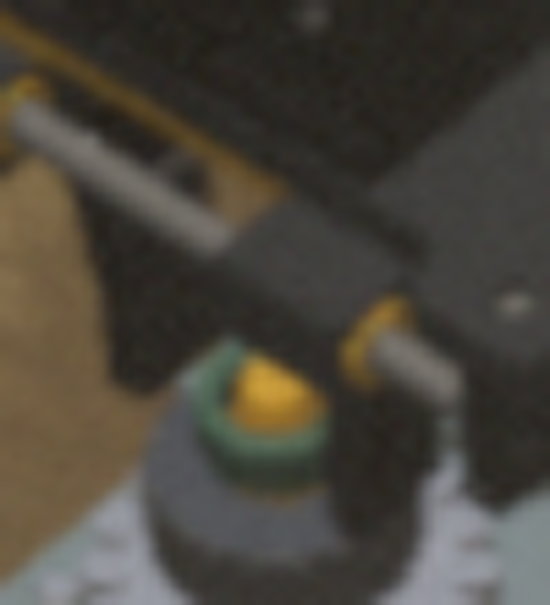

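Run:
```python
from fit2 import *
print(read_state()["joint_positions"].round(3))
```

```text
[-0.529  0.263  0.429  1.936 -0.132  0.967  1.427]
```

Call:
arm_command(targets=[0,0,0,0,0,-0.02,0.8,0,0,0,0,0,0,0.8,0,0,0,0,0,0,0.8,0,0,0,0,0,0,0.8,0.12,0,0,0,0,0,0.8,0.12,0,0,0,0,0,0.8,0.12,0,0,0,0,0,0.8,0.12,0,0,0,0,0,0.8,0.12,0,0,0,0,0,0.8,0.12,0,0,0,0,0,0.8,0,0,0,0,0,0,0.8])

```text
time: 11.67
ee_pos: [0.5184, 0.0326, 0.0869]
eef_rot: [0.242, 0.664, -0.241, 0.665]
ft_force: [-0.1, 0.8, 0.0]
width: 0.0695
```

Run:
```python
from fit2 import *
togo([.5184,.0324,.0575],-38)
print(read_state()["joint_positions"].round(3))
```

```text
t 11.67 pos [0.5184 0.0326 0.0869] yaw -39.96 F [-0.08  0.77  0.  ] M [-0.02 -0.    0.01] w 0.0695
turn [-0.044  0.002 -0.003] shift [ 1.175 -0.007  0.004]
[-0.607  0.27   0.518  1.941 -0.162  0.968  0.861]
```

Call:
arm_command(targets=[-0.02,0.002,-0.003,0.2,0,0,0.8,0,0,0,0.3,0,0,0.8,0,0,0,0.3,0,0,0.8,0,0,0,0.2,0,0,0.8,0,0,0,0.1,0,0,0.8,0,0,0,0,0,0,0.8])

```text
time: 12.17
ee_pos: [0.5178, 0.0326, 0.0557]
eef_rot: [0.231, 0.669, -0.232, 0.668]
ft_force: [-0.5, -1.0, 0.5]
width: 0.0696
```

Run:
```python
from fit2 import *
togo([.5184,.0324,.0575],-38)
a=camera("scene")[:,:,::-1].copy();cv2.imwrite("pics/w1_scene.png",a)
overlay("scene",a,245,165,65,65,10,[],"pics/w1n.png")
```

```text
t 12.17 pos [0.5178 0.0326 0.0557] yaw -38.25 F [-0.47 -0.96  0.52] M [-0.07  0.   -0.01] w 0.0696
turn [-0.006 -0.002  0.001] shift [-0.073  0.007  0.024]
```

View pics/w1n.png

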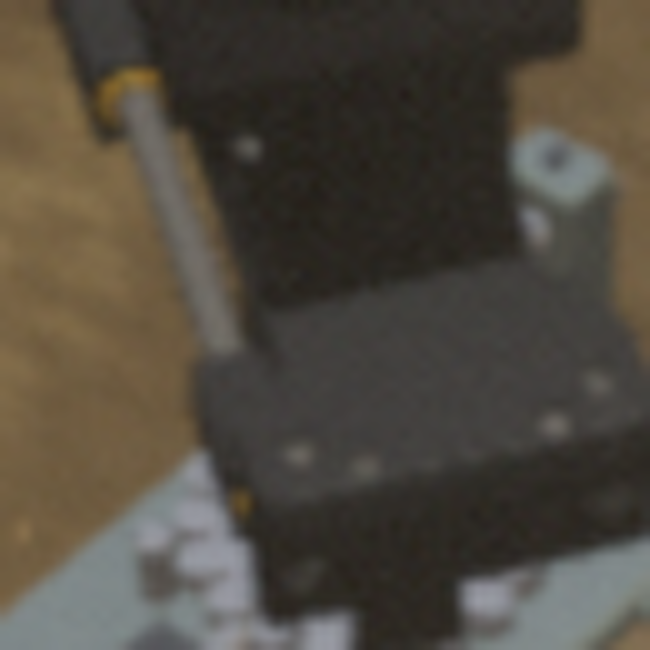

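Call:
arm_command(targets=[0,-0.002,0.001,-0.07,0,0.02,0.7,0,0,0,0,0,0,0.62,0,0,0,0,0,0,0.55,0,0,0,0,0,0,0.5,0,0,0,0,0,0,0.5,0,0,0,0,0,0,0.5], newtons=10)

```text
time: 12.72
ee_pos: [0.5192, 0.0328, 0.0585]
eef_rot: [0.232, 0.667, -0.231, 0.669]
ft_force: [0.5, -1.0, -3.5]
width: 0.0496
```

Run:
```python
from fit2 import *
togo([.5184,.0324,.0575],-38)
```

```text
t 12.72 pos [0.5192 0.0328 0.0585] yaw -38.2 F [ 0.51 -1.05 -3.45] M [-0.32 -0.07  0.02] w 0.0496
turn [-0.004  0.003 -0.002] shift [ 0.041 -0.032 -0.018]
```

Call:
arm_command(targets=[0,0,0,0,-0.01,0,0.5,0,0,0,0,0,0,0.5,-0.1,0,0,0,0,0,0.5,-0.1,0,0,0,0,0,0.5,-0.1,0,0,0,0,0,0.5,0,0,0,0,0,0,0.5], newtons=30)

```text
time: 13.22
ee_pos: [0.5191, 0.0325, 0.0585]
eef_rot: [0.148, 0.691, -0.148, 0.692]
ft_force: [2.6, 1.8, -2.8]
width: 0.0491
```

Run:
```python
from fit2 import *
togo([.5188,.0325,.0575],-6)
```

```text
t 13.22 pos [0.5191 0.0325 0.0585] yaw -24.14 F [ 2.64  1.75 -2.83] M [ 0.05 -0.29  0.12] w 0.0491
turn [-0.403  0.003 -0.   ] shift [ 0.04  -0.005 -0.012]
```

Call:
arm_command(targets=[-0.08,0,0,0,0,0,0.5,-0.08,0,0,0,0,0,0.5,0,0,0,0,0,0,0.5])

```text
time: 13.47
ee_pos: [0.5191, 0.0324, 0.0585]
eef_rot: [0.105, 0.698, -0.105, 0.7]
ft_force: [2.2, 1.1, -2.4]
width: 0.0491
```

Run:
```python
from fit2 import *
togo([.5188,.0325,.0575],-6)
```

```text
t 13.47 pos [0.5191 0.0324 0.0585] yaw -17.1 F [ 2.16  1.08 -2.42] M [ 0.11 -0.27 -0.16] w 0.0491
turn [-0.247  0.003 -0.   ] shift [ 0.04   0.001 -0.011]
```

Call:
arm_command(targets=[-0.08,0,0,0,0,0,0.5,-0.08,0,0,0,0,0,0.5,0,0,0,0,0,0,0.5])

```text
time: 13.72
ee_pos: [0.519, 0.0322, 0.0585]
eef_rot: [0.064, 0.703, -0.064, 0.705]
ft_force: [1.1, 1.3, -2.8]
width: 0.0487
```

Run:
```python
from fit2 import *
togo([.5188,.0325,.0575],-6)
```

```text
t 13.72 pos [0.519  0.0322 0.0585] yaw -10.35 F [ 1.11  1.28 -2.78] M [ 0.17 -0.3   0.03] w 0.0487
turn [-0.097  0.003 -0.   ] shift [ 0.04   0.008 -0.012]
```

Call:
arm_command(targets=[-0.08,0,0,0,0.01,0,0.5,-0.08,0,0,0,0,0,0.5,0,0,0,0,0,0,0.5])

```text
time: 13.97
ee_pos: [0.5191, 0.0321, 0.0585]
eef_rot: [0.023, 0.706, -0.023, 0.708]
ft_force: [2.9, 0.3, -3.4]
width: 0.0494
```

Run:
```python
from fit2 import *
togo([.5188,.0325,.0575],-6)
```

```text
t 13.97 pos [0.5191 0.0321 0.0585] yaw -3.75 F [ 2.92  0.26 -3.4 ] M [ 0.16 -0.27  0.1 ] w 0.0494
turn [0.05  0.003 0.   ] shift [ 0.041  0.015 -0.012]
```

Call:
arm_command(targets=[-0.08,0,0,0,0,0,0.5,-0.05,0,0,0,0,0,0.5,0,0,0,0,0,0,0.5])

```text
time: 14.22
ee_pos: [0.519, 0.032, 0.0585]
eef_rot: [-0.009, 0.706, 0.008, 0.708]
ft_force: [0.7, 0.7, -2.7]
width: 0.0488
```

Run:
```python
from fit2 import *
togo([.5188,.0325,.0575],-6)
```

```text
t 14.22 pos [0.519  0.032  0.0585] yaw 1.39 F [ 0.7   0.66 -2.72] M [ 0.18 -0.22  0.13] w 0.0488
turn [0.164 0.003 0.   ] shift [ 0.04   0.02  -0.008]
```

Call:
arm_command(targets=[-0.06,0,0,0,0,0,0.5,-0.06,0,0,0,0,0,0.5,0,0,0,0,0,0,0.5])

```text
time: 14.47
ee_pos: [0.519, 0.0319, 0.0585]
eef_rot: [-0.037, 0.705, 0.037, 0.707]
ft_force: [1.0, 2.2, -2.7]
width: 0.0491
```

Run:
```python
from fit2 import *
togo([.5188,.0325,.0575],-6)
```

```text
t 14.47 pos [0.519  0.0319 0.0585] yaw 6.0 F [ 1.03  2.19 -2.73] M [ 0.19 -0.22 -0.11] w 0.0491
turn [0.267 0.003 0.   ] shift [ 0.04   0.023 -0.007]
```

Call:
arm_command(targets=[-0.06,0,0,0,0,0,0.5,-0.06,0,0,0,0,0,0.5,0,0,0,0,0,0,0.5])

```text
time: 14.72
ee_pos: [0.5191, 0.0319, 0.0585]
eef_rot: [-0.066, 0.703, 0.065, 0.705]
ft_force: [0.6, 1.7, -2.2]
width: 0.0491
```

Run:
```python
from fit2 import *
togo([.5188,.0325,.0575],-6)
```

```text
t 14.72 pos [0.5191 0.0319 0.0585] yaw 10.64 F [ 0.61  1.66 -2.19] M [ 0.18 -0.27  0.01] w 0.0491
turn [0.37  0.003 0.   ] shift [ 0.041  0.027 -0.006]
```

Call:
arm_command(targets=[-0.06,0,0,0,0,0,0.5,-0.06,0,0,0,0,0,0.5,0,0,0,0,0,0,0.5])

```text
time: 14.97
ee_pos: [0.5191, 0.0318, 0.0585]
eef_rot: [-0.094, 0.7, 0.094, 0.702]
ft_force: [0.9, 0.1, -3.5]
width: 0.0489
```

Run:
```python
from fit2 import *
togo([.5188,.0325,.0575],-6)
```

```text
t 14.97 pos [0.5191 0.0318 0.0585] yaw 15.32 F [ 0.93  0.08 -3.49] M [ 0.15 -0.21  0.07] w 0.0489
turn [0.474 0.003 0.   ] shift [ 0.04   0.031 -0.003]
```

Call:
arm_command(targets=[-0.06,0,0,0,0,0,0.5,-0.06,0,0,0,0,0,0.5,0,0,0,0,0,0,0.5])

```text
time: 15.22
ee_pos: [0.5191, 0.0316, 0.0585]
eef_rot: [-0.123, 0.696, 0.123, 0.697]
ft_force: [1.0, -0.5, -2.0]
width: 0.0492
```

Run:
```python
from fit2 import *
togo([.5188,.0325,.0575],-6)
```

```text
t 15.22 pos [0.5191 0.0316 0.0585] yaw 20.01 F [ 0.99 -0.49 -2.05] M [ 0.17 -0.22  0.12] w 0.0492
turn [0.578 0.003 0.001] shift [0.039 0.036 0.001]
```

Call:
arm_command(targets=[-0.05,0,0,0,0,0,0.5,-0.05,0,0,0,0,0,0.5,0,0,0,0,0,0,0.5])

```text
time: 15.47
ee_pos: [0.519, 0.0316, 0.0585]
eef_rot: [-0.145, 0.691, 0.145, 0.693]
ft_force: [-0.4, 1.6, -2.0]
width: 0.0491
```

Run:
```python
from fit2 import *
togo([.5188,.0325,.0575],-6)
```

```text
t 15.47 pos [0.519  0.0316 0.0585] yaw 23.64 F [-0.45  1.64 -1.96] M [ 0.21 -0.13 -0.47] w 0.0491
turn [0.659 0.003 0.   ] shift [0.04  0.038 0.006]
```

Call:
arm_command(targets=[-0.03,0,0,0,0,0,0.5,0,0,0,0,0,0,0.5])

```text
time: 15.63
ee_pos: [0.519, 0.0315, 0.0585]
eef_rot: [-0.15, 0.69, 0.15, 0.692]
ft_force: [1.8, 1.7, -2.8]
width: 0.049
```

Run:
```python
from fit2 import *
for i in range(2):togo([.5188,.0325,.0575],-6);camera("top")
print(read_state()["joint_positions"].round(3))
```

```text
t 15.63 pos [0.519  0.0315 0.0585] yaw 24.51 F [ 1.83  1.73 -2.84] M [ 0.28 -0.32 -0.78] w 0.049
turn [ 0.678  0.002 -0.001] shift [0.039 0.041 0.011]
t 15.68 pos [0.519  0.0315 0.0585] yaw 24.47 F [ 0.92  1.53 -2.63] M [ 0.22 -0.32 -0.66] w 0.0492
turn [ 0.677  0.003 -0.001] shift [0.04 0.04 0.01]
[-0.427  0.299  0.317  1.95  -0.117  0.908  1.948]
```

Call:
arm_command(targets=[0.09,0,0,0,0.01,0,0.5,0.09,0,0,0,0,0,0.5,0.06,0,0,0,0,0,0.5,0,0,0,0,0,0,0.5])

```text
time: 16.07
ee_pos: [0.5189, 0.0318, 0.0585]
eef_rot: [-0.082, 0.702, 0.081, 0.703]
ft_force: [0.8, -0.8, -1.7]
width: 0.0492
```

Run:
```python
from fit2 import *
togo([.5188,.0322,.0575],-38.6)
```

```text
t 16.07 pos [0.5189 0.0318 0.0585] yaw 13.22 F [ 0.85 -0.78 -1.68] M [ 0.02 -0.26 -0.07] w 0.0492
turn [1.152 0.003 0.   ] shift [ 0.039  0.017 -0.001]
```

Call:
arm_command(targets=[0.09,0,0,0,0.01,0,0.5,0.08,0,0,0,0,0,0.5,0,0,0,0,0,0,0.5])

```text
time: 16.32
ee_pos: [0.5189, 0.032, 0.0585]
eef_rot: [-0.034, 0.706, 0.033, 0.707]
ft_force: [0.4, 0.7, -1.8]
width: 0.0489
```

Run:
```python
from fit2 import *
togo([.5188,.0322,.0575],-38.6)
```

```text
t 16.32 pos [0.5189 0.032  0.0585] yaw 5.5 F [ 0.42  0.75 -1.82] M [ 0.21 -0.26 -0.13] w 0.0489
turn [0.98  0.003 0.001] shift [ 0.04   0.01  -0.003]
```

Call:
arm_command(targets=[0.09,0,0,0,0.01,0,0.5,0.09,0,0,0,0,0,0.5,0,0,0,0,0,0,0.5])

```text
time: 16.57
ee_pos: [0.5189, 0.0322, 0.0585]
eef_rot: [0.014, 0.706, -0.015, 0.708]
ft_force: [1.0, -0.4, -2.3]
width: 0.0488
```

Run:
```python
from fit2 import *
togo([.5188,.0322,.0575],-38.6)
```

```text
t 16.57 pos [0.5189 0.0322 0.0585] yaw -2.33 F [ 1.03 -0.36 -2.29] M [ 0.15 -0.32  0.06] w 0.0488
turn [0.806 0.004 0.002] shift [ 0.039  0.002 -0.003]
```

Call:
arm_command(targets=[0.09,0,0,0,0.01,0,0.5,0.09,0,0,0,0,0,0.5,0,0,0,0,0,0,0.5])

```text
time: 16.82
ee_pos: [0.5189, 0.0323, 0.0585]
eef_rot: [0.06, 0.704, -0.062, 0.705]
ft_force: [1.8, -0.0, -2.3]
width: 0.0488
```

Run:
```python
from fit2 import *
togo([.5188,.0322,.0575],-38.6)
```

```text
t 16.82 pos [0.5189 0.0323 0.0585] yaw -9.94 F [ 1.8  -0.05 -2.31] M [ 0.2  -0.28 -0.02] w 0.0488
turn [0.637 0.004 0.002] shift [ 0.039 -0.006 -0.002]
```

Call:
arm_command(targets=[0.09,0,0,0,0.01,0,0.5,0.09,0,0,0,0,0,0.5,0,0,0,0,0,0,0.5])

```text
time: 17.07
ee_pos: [0.519, 0.0325, 0.0585]
eef_rot: [0.106, 0.698, -0.108, 0.7]
ft_force: [0.8, -0.0, -2.8]
width: 0.0493
```

Run:
```python
from fit2 import *
togo([.5188,.0322,.0575],-38.6)
```

```text
t 17.07 pos [0.519  0.0325 0.0585] yaw -17.39 F [ 0.81 -0.04 -2.81] M [ 0.2  -0.29 -0.03] w 0.0493
turn [0.471 0.004 0.002] shift [ 0.04  -0.013 -0.002]
```

Call:
arm_command(targets=[0.09,0,0,0,0,0,0.5,0.09,0,0,0,0,0,0.5,0,0,0,0,0,0,0.5])

```text
time: 17.32
ee_pos: [0.519, 0.0327, 0.0585]
eef_rot: [0.15, 0.69, -0.152, 0.692]
ft_force: [1.6, 0.1, -1.7]
width: 0.0493
```

Run:
```python
from fit2 import *
togo([.5188,.0322,.0575],-38.6)
```

```text
t 17.32 pos [0.519  0.0327 0.0585] yaw -24.65 F [ 1.64  0.09 -1.72] M [ 0.08 -0.26  0.01] w 0.0493
turn [0.31  0.005 0.002] shift [ 0.04 -0.02  0.  ]
```

Call:
arm_command(targets=[0.09,0,0,0,0,0,0.5,0.09,0,0,0,0,0,0.5,0,0,0,0,0,0,0.5])

```text
time: 17.57
ee_pos: [0.5191, 0.0328, 0.0585]
eef_rot: [0.193, 0.679, -0.195, 0.681]
ft_force: [1.7, -0.1, -2.9]
width: 0.0491
```

Run:
```python
from fit2 import *
togo([.5188,.0322,.0575],-38.6)
```

```text
t 17.57 pos [0.5191 0.0328 0.0585] yaw -31.87 F [ 1.71 -0.06 -2.93] M [ 0.09 -0.27 -0.14] w 0.0491
turn [0.15  0.005 0.002] shift [ 0.039 -0.025  0.004]
```

Call:
arm_command(targets=[0.08,0,0,0,0,0,0.5,0.06,0,0,0,0,0,0.5,0,0,0,0,0,0,0.5,0,0,0,0,0,0,0.5])

```text
time: 17.9
ee_pos: [0.5191, 0.0329, 0.0585]
eef_rot: [0.222, 0.67, -0.224, 0.672]
ft_force: [1.6, 0.8, -2.1]
width: 0.0491
```

Run:
```python
from fit2 import *
for i in range(4):
    togo([.5188,.0322,.0575],-38.6);camera("top")
```

```text
t 17.9 pos [0.5191 0.0329 0.0585] yaw -36.82 F [ 1.6   0.81 -2.09] M [ 0.16 -0.3  -0.11] w 0.0491
turn [0.04  0.006 0.001] shift [ 0.04  -0.03   0.005]
t 17.95 pos [0.5191 0.0329 0.0585] yaw -36.84 F [ 2.51  1.27 -2.5 ] M [ 0.23 -0.3  -0.05] w 0.0491
turn [0.039 0.006 0.001] shift [ 0.04  -0.03   0.006]
t 18.0 pos [0.5191 0.0329 0.0585] yaw -36.93 F [ 1.46  0.63 -1.6 ] M [ 0.2  -0.35 -0.03] w 0.0492
turn [0.037 0.006 0.001] shift [ 0.039 -0.029  0.006]
t 18.05 pos [0.5191 0.0329 0.0585] yaw -36.99 F [ 1.44 -0.06 -2.16] M [ 0.15 -0.3  -0.07] w 0.0488
turn [0.036 0.005 0.001] shift [ 0.039 -0.029  0.006]
```

Call:
arm_command(targets=[0.045,0,0,0,0,0,0.5,0,0,0,0,0,0,0.5,0,0,0,0,0,0,0.5,0,0,0,0,0,0,0.5])

```text
time: 18.43
ee_pos: [0.5192, 0.0329, 0.0585]
eef_rot: [0.233, 0.666, -0.235, 0.669]
ft_force: [1.2, 0.0, -3.9]
width: 0.049
```

Run:
```python
from fit2 import *
m=[]
for i in range(5):
    camera("top");m.append(read_state()["torque"][2])
togo([.5188,.0322,.0575],-38.6);print(np.round(m,3))
a=camera("scene")[:,:,::-1].copy();cv2.imwrite("pics/e_scene.png",a)
cv2.imwrite("pics/e_top.png",camera("top")[:,:,::-1])
overlay("scene",a,225,155,110,100,7,[],"pics/en.png")
```

```text
t 18.68 pos [0.5192 0.0329 0.0585] yaw -38.76 F [ 1.1   1.69 -2.79] M [ 0.18 -0.34  0.24] w 0.0491
turn [-0.004  0.006  0.001] shift [ 0.039 -0.031  0.006]
[0.136 0.177 0.17  0.186 0.235]
```

View pics/en.png

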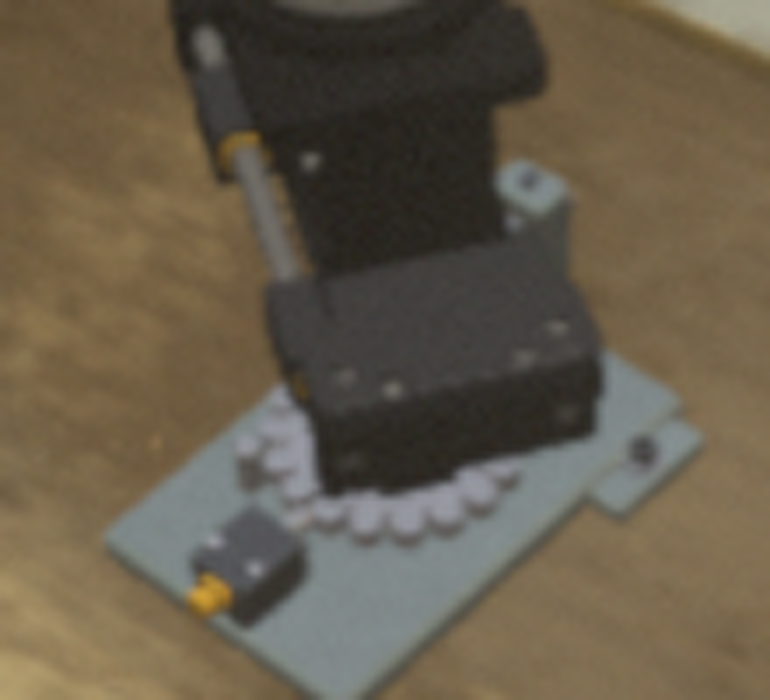

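Call:
arm_command(targets=[-0.025,0,0,0,0,0,0.5,0,0,0,0,0,0,0.5,0,0,0,0,0,0,0.5,0,0,0,0,0,0,0.5])

```text
time: 19.12
ee_pos: [0.5192, 0.0329, 0.0585]
eef_rot: [0.227, 0.668, -0.228, 0.671]
ft_force: [0.7, 0.7, -3.5]
width: 0.0493
```

Run:
```python
from fit2 import *
m=[]
for i in range(6):
    camera("top");m.append(read_state()["torque"][2])
togo([.5188,.0322,.0575],-38.6);print(np.round(m,3))
a=cv2.imread("pics/scene0.png");b=camera("scene")[:,:,::-1].copy()
f=lambda i:cv2.resize(i[205:240,250:310],None,fx=6.6,fy=6.6,interpolation=cv2.INTER_CUBIC)
cv2.imwrite("pics/cmp.png",np.hstack([f(a),f(b)]))
```

```text
t 19.42 pos [0.5191 0.0329 0.0585] yaw -37.51 F [ 1.55  0.57 -1.86] M [ 0.2  -0.24  0.05] w 0.0493
turn [0.024 0.006 0.001] shift [ 0.039 -0.029  0.006]
[0.039 0.085 0.038 0.031 0.074 0.054]
```

View pics/cmp.png

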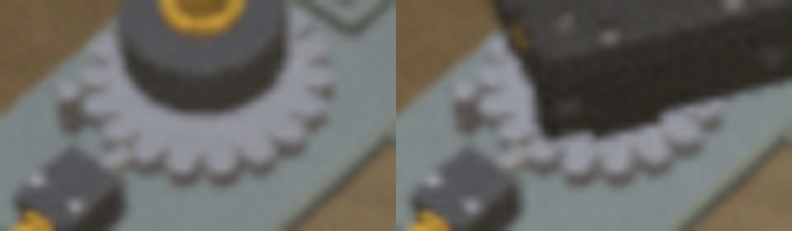

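Run:
```python
from h import *
print(close_job()); togo([.5188,.0322,.0575],-38.6)
```

```text
the job is handed in; nothing more can be done
None
the job is handed in; nothing more can be done
```

I placed the wax ring on the arbor, turned the wheel to its zero stop and then to the third notch, and handed the job in at about 19.5 s of the 61 s. The wheel was still in the gripper at 30 N. No verdict came back.

- **Choosing the ring:** There were three rings on the bench: turquoise, dull grey-green and bright green. I took the dull grey-green one, at about (405, 210) in the top view, which matches the standing wax tube. I held it with 7 N.
- **Placing it:** I lowered it over the arbor by watching the wrist moment, with only light contact, about 1 to 3.5 N. It met the shoulder at a ring-underside height of about 61.5 mm, against 62 mm in the text. A picture after release shows it sitting round the arbor.
- **Turning to zero:** Anticlockwise, the wheel passed two notches and met a hard stop after about 61°. The moment rose to 0.78 Nm there, well above the 0.2 Nm the sprung ball can give.
- **Turning to the third notch:** I turned clockwise about 60° from there, and three clicks showed in the moment. I then trimmed until only about 0.05 Nm was left. The plate's scallops look the same as at the start, which fits a start in notch 3.

**What disagreed or went unchecked:**
- The two cameras differed by 3 to 5 mm on where the arbor stands. I settled its position by feel as the ring went on.
- At the end the gripper hid the ring in both views. That it is still seated rests on the picture taken after release and on the low forces since.
- The wheel angle comes from the wrist turn and the ball's moment, not a direct reading.

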